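Cover the pot, slide the oven rack in and shut the drop-down door

ROBOT

A 6-joint arm with a two-finger parallel gripper is mounted at the origin on the work surface; the furniture and walls round the work are solid. World frame = base frame: x ahead of the robot, y to its left, z up, the work surface at z = 0. Lengths are in m, angles in degrees, forces in N, time in s.
With the tool pointing down it reaches from about 0.4 to 0.825 m from the base axis. Payload 7 kg.
Tool frame: the origin (TCP) lies midway between the tips of the shut fingers; the grasp point (between the pads) lies r.grip_depth behind it (r.grip_depth is the distance from the TCP to the grasp point, in m); z points along the fingers, y is the line along which they close (so a half turn about z gives the same grasp; the last joint's range is limited). The gripper opens to 88 mm and grips with 3 to 60 N. Pads are 19 mm wide; open, the fingers measure 130 mm over their backs; the gripper's body (78 mm by 193 mm) begins 47 mm behind the grasp point.
Start: joints at [-54.826, 20.546, 0.682, 0, -70.136, -16.507], TCP at [0.216, -0.639, 0.227] pointing down, gripper open.
Joint ranges: [-176.03, 176.03], [-82.01, 121.73], [-58.28, 71.71], [-173.87, 95.51], [-174.79, -0.11], [-173.66, 173.66]. Speed limits (degrees/s): [136.94, 136.94, 172.46, 180, 180, 180].

INTERFACE

Orientations are given as [roll, pitch, yaw] about the fixed x, y, z axes, in that order (R = Rz(yaw) Ry(pitch) Rx(roll)).
In Python, from plant import r, cams gives the robot as it stands (r), with the cameras (cams).
- The arm moves only by the tool drive_effector, called after "Call:" as a command line: name --argument value ..., lists and objects as JSON in quotes. Schema: {"type":"object","properties":{"segments":{"type":"array","items":{"type":"array","items":{"type":"array","items":{"type":"number"},"minItems":6,"maxItems":6},"minItems":1,"maxItems":12},"minItems":1,"maxItems":1},"finger_gap":{"type":"number"},"squeeze":{"type":"number"},"only":{"type":"string"},"quiet":{"type":"boolean"},"lines":{"type":"string"}},"required":["segments"],"additionalProperties":false}. segments is a list that holds a single list of rows (three levels of brackets), with 1 to 12 rows, each of 6 numbers: dx, dy, dz in parts of the range, where 1.0 means 0.8 m, then a rotation vector rx, ry, rz in parts of the range, where 1.0 means 180 degrees; each row is the pose to reach, as a shift and turn from the pose commanded when the call began, along the tool's axes at that moment; what a row does not reach only later rows make up. A row lasts 1/12 s, in which the tool goes at most 0.0417 m and 7.16 degrees, less where a joint would pass 70% of its speed; a pose out of reach is approached as far as the arm can. finger_gap is the finger opening in m, set as the call begins (left out keeps the last). The fingers move at their own pace and stop on an object; squeeze is the grip in N (left out, the last holds). Time passes only in rows, so rows that do not move let the fingers close. The tool returns the time, the measured TCP pose, the force, the opening and the grip force at its end. only (a regular expression) keeps the lines of the reply that match it, lines (a string "A,B") keeps lines A to B, and quiet returns only ok. A shift or turn number past 1, either way, is cut back to 1. Input that does not fit is refused with a message, and nothing moves.
- r.get_state(): the state, without advancing time (a new reading comes with each control period).
- cams.capture(name): name is "scene" or "top"; returns a dict with "frame" (400x640x3 uint8, red, green, blue), "z_map" (400x640 float32, m along the optical axis (not along the pixel's ray), 0 where there is no reading), "fx", "fy", "cx", "cy" (pixels), "cam_to_world" (4x4, takes a point from camera to world coordinates). Camera axes: x right, y down, z forward; pixel columns grow to the right and rows downward; lengths in m; the calibration is good to about 2 mm. A picture is of the moment at which its call begins.
- r.close_job(): hands the job in; it is judged then, once.
The state is a dict: "time_s": time; "joints": joint angles; "qd": joint speeds; "joint_torque": joint torques, N m; "tcp_pos": TCP position; "eef_rot": TCP orientation; "contact_force": force on the tool from outside, world axes, zero at the start; "moment": the same for the moment, N m; "gripper_width": finger opening in m; "gripper_force": force on a finger pad.
Only numpy, scipy, OpenCV 4.12 (cv2) and the standard library are available. Lean on these libraries where they do the work, as an engineer would, in place of code of your own. Each camera call takes 0.05 s, during which the arm holds its last target. There are 200 camera calls.

TASK

A small pot of potatoes stands on the pulled-out rack of the mini oven. Put its lid on so that it sits down in the rim all round (set it down, do not let it drop), slide the rack with the pot all the way into the oven, then push the drop-down door up until it is fully shut. Leave the mug, jar, wallet, pouch and grater where they are, and keep the pot upright.

Things in the scene. Friction and masses are not known exactly. Their poses are not given: they have to be found in the camera images.
- oven: brushed-steel mini oven, dark chamber; 210 mm deep (x), 300 wide (y), 217 high, fixed. Origin: centre of its underside, on the table. x points level from the open front into the oven, y to the left as one faces the front, z up. Front face at x = -105 mm; chamber y -55 to +139, z 57 to 197 mm; control panel beside it at y below -55, its knobs reach out to x = -127.
- oven_rack (a joint): how far the wire rack is pulled out along the oven's -x (m): 0 fully in, 0.14 at its stop. It slides on runners with 1.5 N of friction and stays where left. Rack 170 mm deep, 180 wide; the pot stands on it 103 mm above the table.
- rack_pull (a point): middle of the upper bar of the upright wire loop at the rack's front edge, 120 mm above the table: loop 68 mm wide (along oven y), 18 mm high, 5.6 mm thick. The open door lies just below the pulled-out rack. Fully in, the loop is 13 mm inside the front face: push it with the tool leaning outward (about 40 degrees), as an upright gripper's body would meet the oven's top.
- oven_door (a joint): opening angle (rad) of the drop-down door about its lower edge: 0 shut (upright), 1.38 down at its stop, toward oven -x. Stiff hinge (0.36 N m): stays where left. Panel 14 mm thick, 206 wide, 140 long from the hinge. It cannot shut past a rack that sticks out.
- door_handle (a point): middle of the door's round bar handle, 12 mm thick, 162 mm long (along oven y), on the outer face near the free edge, 30 mm off the panel; with the door down it hangs under the panel's free edge. At door angle a it lies at oven x = -106 - 126 sin(a) - 44 cos(a), y = 42.5, z = 60 + 126 cos(a) - 44 sin(a) (mm); it can be pushed up from beneath.
- door_hinge (a point): middle of the door's hinge line, at its lower edge: oven x = -106, y = 42.5, z = 60 mm; the line runs along the oven's y
- pot: small round white stoneware pot with two short ears, 84 mm across the rim (108 over the ears), 45 mm high, wall 5 mm (mouth 74 mm across), about 0.4 kg, filled with small potatoes that stay in it and stand below the rim; loose on the rack, wholly in front of the oven's front face. Origin: centre of its underside, z up.
- pot_mouth (a point): centre of the pot's mouth, level with the top of the rim
- lid: the pot's white stoneware lid with a steel knob, 89 mm across, 45 mm high over the knob, about 0.15 kg; lying on the table knob up. Origin: centre of its underside, z up. Below is a locating ring 66 mm across and 7 mm high that goes into the pot's mouth (4 mm of play all round). Over the pot its edge clears the oven's front face by some 15 mm.
- lid_rim (a point): centre of the lid at the level of the underside of its rim, 7 mm above its origin; it coincides with pot_mouth when the lid sits on the pot
- lid_knob (a point): middle of the lid's round knob head (27 mm across, from 29 to 45 mm above the lid's origin, on its axis); this point is 37 mm above the origin. The lid's top beneath the knob is 18 mm above the origin.
- mug: white mug, 78 mm across, 97 mm high, with a handle on one side; origin under its middle; a bystander
- jar: honey jar with a red screw lid, 65 mm across, 100 mm high; origin at the centre of its underside; a bystander
- pouch: standing food pouch, 178 mm wide, 72 mm deep, 235 mm high; origin at the centre of its underside; a bystander
- grater: four-sided steel box grater, 111 x 86 mm, 234 mm high; origin at the centre of its underside; a bystander
- wallet: folded black leather wallet, 94 x 115 mm, 20 mm thick, lying flat; origin at the centre of its underside; a bystander

How it is judged:
By the outcome, as a careful person would: the job done as asked, in the order asked, and still so for the second after the job is handed in, with the robot touching nothing.
It also fails if it takes over 64 s, if anything falls off the work surface, if the arm or the gripper's body presses on something with over 40 N, if the wrist force passes 120 N, or if a joint passes its speed limit or range.

## Working session

There is one attempt and no reset: what is moved stays moved. The work goes in short steps, Python scripts to look and compute and a tool call to move; the robot and the scene stay as the last step left them, time stands still between calls to the robot, and variables do not carry over. Pictures are saved under pics/ and viewed, at most 14 in all, crops included, and the job is handed in when it is done.

```bash
ls; mkdir -p pics; cat > look.py <<'E'
import sys,cv2,numpy as np
from plant import r, cams
n,tag=sys.argv[1],sys.argv[2]
c=cams.capture(n); np.savez('pics/'+tag+'.npz',**c)
cv2.imwrite('pics/'+tag+'.png',cv2.cvtColor(c['frame'],cv2.COLOR_RGB2BGR))
print(c['cam_to_world'],c['fx'],c['cx'],c['cy'])
E
python3 look.py scene s1; python3 look.py top t1; python3 -c "
from plant import r, cams
print(r.get_state(),r.grip_depth)"
```

```text
pics
plant.py
[[-0.94288162 -0.20374333  0.26355817  0.11974965]
 [-0.33312092  0.57150725 -0.74993994  1.04494819]
 [ 0.00216986 -0.79490133 -0.60673485  0.97976098]
 [ 0.          0.          0.          1.        ]] 473.4190546695177 315.78309207766137 192.99351842466984
[[ 0.02708955 -0.99568418  0.08876467  0.42755418]
 [-0.99912921 -0.02978776 -0.02921488  0.01572214]
 [ 0.03173289 -0.08789595 -0.99562409  1.01306007]
 [ 0.          0.          0.          1.        ]] 398.23386136794664 320.20599348149665 198.53121012905422
{'time_s': 0.1, 'joints': array([-5.48252370e+01,  2.05870301e+01,  6.39128958e-01, -1.56535190e-02,
       -7.01362333e+01, -1.65055620e+01]), 'qd': array([-0.08280676, -0.10112735,  0.17962301,  0.17993911,  0.0200852 ,
       -0.02583005]), 'joint_torque': array([-1.18828135e-03, -5.84165204e+01,  2.93754208e+01,  7.01563686e+00,
        1.01651932e-02, -5.41978920e-05]), 'tcp_pos': array([ 0.21587882, -0.63908975,  0.22572713]), 'eef_rot': array([ 1.79915151e+02, -9.79548295e-03, -1.61336121e+02]), 'contact_force': array([-0.58598802,  0.32631825, -0.01580839]), 'moment': array([0.02517958, 0.03204823, 0.00266599]), 'gripper_force': 0.0, 'gripper_width': 0.08785178384351829} 0.0188
```

View pics/s1.png

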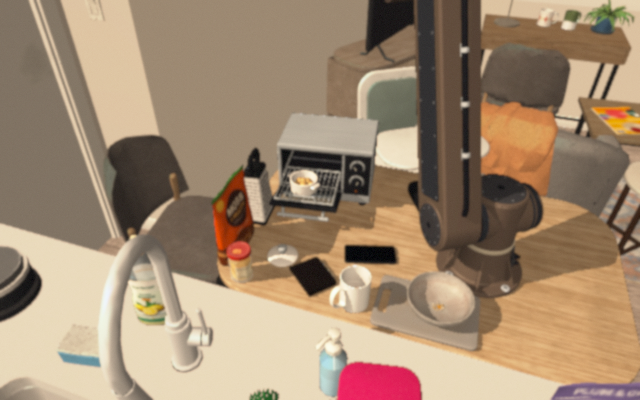

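View pics/t1.png

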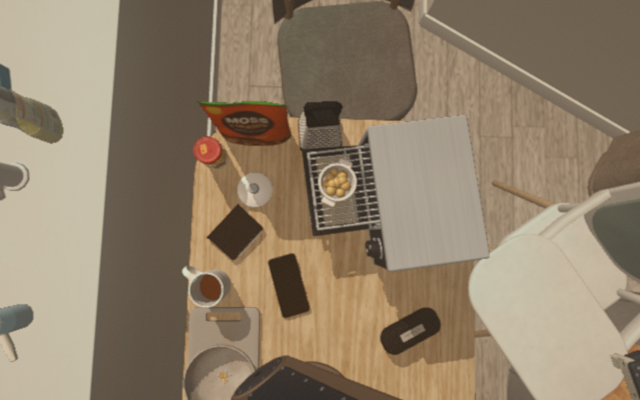

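The top view shows the lid at (255,190), pot (338,183), rack front near column 308, oven body at columns 370–487 with its front facing left (world +y), jar (208,150), grater (322,125), pouch (248,122). Measuring now.

```bash
cat > cloud.py <<'E'
import numpy as np
from scipy.optimize import least_squares
def load(tag):
    c=np.load('pics/'+tag+'.npz'); z=c['z_map']; v,u=np.mgrid[:400,:640]
    P=np.stack([(u-c['cx'])/c['fx']*z,(v-c['cy'])/c['fy']*z,z],-1)
    T=c['cam_to_world']; W=P@T[:3,:3].T+T[:3,3]; W[z==0]=np.nan
    return W,c['frame']
def circ(p):
    f=lambda q:np.hypot(p[:,0]-q[0],p[:,1]-q[1])-q[2]
    return least_squares(f,[*p[:,:2].mean(0),.04],loss='soft_l1',f_scale=.002).x
E
python3 - <<'E'
from cloud import *
import cv2
np.set_printoptions(precision=4,suppress=True)
W,F=load('t1')
def box(u0,u1,v0,v1): return W[v0:v1,u0:u1].reshape(-1,3)
t=box(270,300,190,230); print('table',np.nanmedian(t,0))
p=box(230,280,165,215); 
q=p[p[:,2]>.033]; print('knob',q.mean(0),q.max(0),q.min(0),len(q))
q=p[(p[:,2]>.006)]; print('lid',q.min(0),q.max(0),(q.min(0)+q.max(0))/2)
m=((W[...,2]>.006)&(W[...,2]<.06)).astype(np.uint8)
m[:165]=0;m[215:]=0;m[:,:230]=0;m[:,280:]=0
cn=max(cv2.findContours(m,0,1)[0],key=cv2.contourArea)[:,0]
print('lid edge fit',circ(W[cn[:,1],cn[:,0]]))
p=box(310,366,150,215); q=p[(p[:,2]>.142)&(p[:,2]<.156)]; print('rim',circ(q),np.median(q,0),len(q))
top=(np.abs(W[...,2]-.217)<.008); top[:,:360]=0;top[:,500:]=0;top[:100]=0;top[280:]=0
pts=W[top][:,:2].astype(np.float32); rc=cv2.minAreaRect(pts); print('oven',rc, np.nanmedian(W[top][:,2])); print(cv2.boxPoints(rc))
for n,b in dict(jar=(190,225,135,168),pouch=(198,292,98,148),grater=(296,345,98,152),wallet=(205,265,203,260),mug=(180,230,265,310)).items():
    q=box(*b); q=q[q[:,2]>.012]; print(n,q.min(0),q.max(0))
print('heights along row185', W[185,296:372:3,1:])
cv2.imwrite('pics/c1.png',cv2.resize(cv2.cvtColor(F[90:240,190:400],4),None,fx=3.6,fy=3.6,interpolation=2))
E
```

```text
table [0.4871 0.076  0.0008]
knob [0.5345 0.1509 0.0445] [0.5474 0.1642 0.0503] [0.5227 0.1395 0.0333] 96
lid [0.471  0.1063 0.006 ] [0.5859 0.2101 0.0503] [0.5285 0.1582 0.0282]
lid edge fit [0.5351 0.1512 0.0428]
rim [ 0.5426 -0.046   0.0401] [ 0.5453 -0.0465  0.1476] 407
oven ((0.5206425786018372, -0.2268962413072586), (0.30065202713012695, 0.20989426970481873), 9.16417121887207) 0.21764395675317338
[[ 0.3555 -0.1472]
 [ 0.3889 -0.3544]
 [ 0.6858 -0.3066]
 [ 0.6523 -0.0993]]
jar [0.5831 0.2203 0.0146] [0.6635 0.284  0.1039]
pouch [0.6195 0.0664 0.0132] [0.6894 0.2752 0.2398]
grater [ 0.6188 -0.066   0.012 ] [0.7238 0.0488 0.2386]
wallet [0.3602 0.1294 0.012 ] [0.501  0.2641 0.0251]
mug [0.2371 0.2008 0.012 ] [0.3452 0.2997 0.1008]
heights along row185 [[ 0.0489 -0.0026]
 [ 0.0412 -0.0013]
 [ 0.0335 -0.0003]
 [ 0.0258  0.0037]
 [ 0.018   0.0946]
 [ 0.011   0.0953]
 [ 0.004   0.0925]
 [-0.003   0.0927]
 [-0.0084  0.1474]
 [-0.0158  0.1256]
 [-0.0223  0.131 ]
 [-0.0288  0.1336]
 [-0.0354  0.1365]
 [-0.042   0.1369]
 [-0.0489  0.1341]
 [-0.0558  0.1308]
 [-0.0621  0.1359]
 [-0.0689  0.1345]
 [-0.076   0.1304]
 [-0.0818  0.1393]
 [-0.0873  0.1486]
 [-0.0999  0.1019]
 [-0.1063  0.1061]
 [-0.1201  0.0572]
 [-0.1266  0.0626]
 [-0.1349  0.0566]]
```

View pics/c1.png

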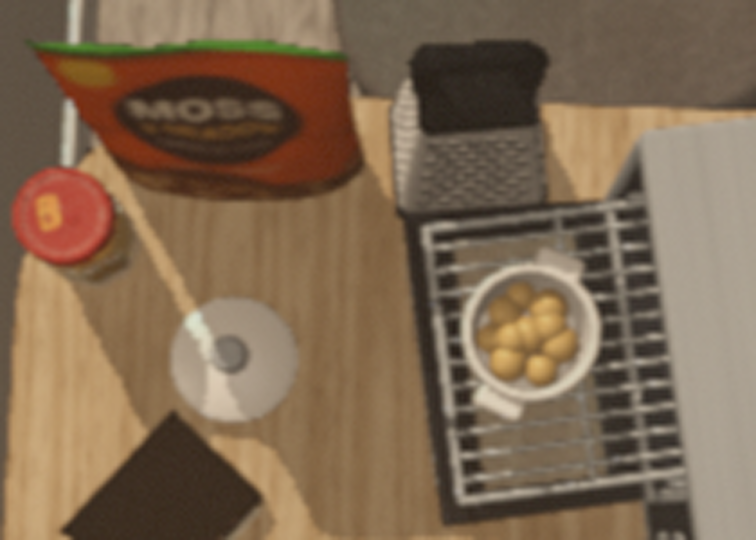

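```bash
python3 - <<'E'
from cloud import *
import cv2
np.set_printoptions(precision=4,suppress=True)
W,F=load('s1')
def box(u0,u1,v0,v1): return W[v0:v1,u0:u1].reshape(-1,3)
top=(np.abs(W[...,2]-.217)<.006); top[:,:260]=0;top[:,390:]=0;top[:100]=0;top[160:]=0
n,l,s,_=cv2.connectedComponentsWithStats(top.astype(np.uint8)); top=l==1+np.argmax(s[1:,4])
rc=cv2.minAreaRect(W[top][:,:2].astype(np.float32)); print('oven',rc); print(cv2.boxPoints(rc))
p=box(285,325,165,200); q=p[(p[:,2]>.140)&(p[:,2]<.156)]; print('rim',circ(q),np.median(q,0),len(q))
p=box(262,302,240,272); q=p[p[:,2]>.034]; print('knob',q.mean(0),len(q)); q=p[p[:,2]>.007]; print('lid',(q.min(0)+q.max(0))/2,q.max(0)-q.min(0))
W,F=load('t1')
O=np.array([.5206,-.2269]); a=np.array([.159,-.9873]); b=np.array([.9873,.159])
D=W[...,:2]-O; ox,oy=D@a,D@b
m=(np.abs(oy-.0425)<.12)&(ox<-.1)&(ox>-.28)
for lo,hi in ((.07,.1),(.1,.13),(.112,.135),(.14,.156)):
  k=m&(W[...,2]>lo)&(W[...,2]<hi); print(lo,hi,k.sum(),[np.percentile(x[k],[1,50,99]) for x in (ox,oy)])
E
```

```text
oven ((0.5203820466995239, -0.22420114278793335), (0.2991456687450409, 0.2198699414730072), 8.574097633361816)
[[ 0.3561 -0.1378]
 [ 0.3889 -0.3552]
 [ 0.6847 -0.3106]
 [ 0.6519 -0.0932]]
rim [ 0.542  -0.0424  0.0398] [ 0.5405 -0.0372  0.1452] 211
knob [0.5339 0.1579 0.0427] 63
lid [0.5188 0.1609 0.0282] [0.1207 0.1014 0.0422]
0.07 0.1 1787 [array([-0.2429, -0.2111, -0.1052]), array([-0.0601,  0.0207,  0.1441])]
0.1 0.13 1408 [array([-0.2311, -0.1722, -0.1009]), array([-0.0645,  0.038 ,  0.1331])]
0.112 0.135 698 [array([-0.2311, -0.177 , -0.1035]), array([-0.0671,  0.0495,  0.1401])]
0.14 0.156 473 [array([-0.2148, -0.1721, -0.103 ]), array([-0.0673,  0.0516,  0.1407])]
```

```bash
cat > to.py <<'E'
import numpy as np,sys
from scipy.spatial.transform import Rotation as Ro
from plant import r, cams
np.set_printoptions(precision=4,suppress=True)
# usage: to.py x y z roll pitch yaw  -> shift and rotvec in present tool axes
def to(p,e):
    s=r.get_state(); R=Ro.from_euler('xyz',s['eef_rot'],degrees=True)
    d=R.inv().apply(np.array(p)-s['tcp_pos']); w=(R.inv()*Ro.from_euler('xyz',e,degrees=True)).as_rotvec(degrees=True)
    print('tcp',s['tcp_pos'],s['eef_rot'],'j',s['joints'],'F',s['contact_force'],'t',s['time_s'])
    print('d',d,'|d|',np.linalg.norm(d),'rv',w)
if __name__=='__main__':
    a=[float(x) for x in sys.argv[1:]]; to(a[:3],a[3:])
E
python3 - <<'E'
import numpy as np
c=np.load('pics/t1.npz');T=c['cam_to_world']
for n,u,v,z in(('pot',337.5,181.6,.148),('lid',254.7,189.6,.012),('knob',190+231/3.6,90+354/3.6,.044)):
    d=T[:3,:3]@[(u-c['cx'])/c['fx'],(v-c['cy'])/c['fy'],1]; print(n,T[:3,3]+d*(z-T[2,3])/d[2])
E
python3 to.py .30 -.45 .33 180 0 -170.8; python3 to.py .535 .151 .12 180 0 -170.8
```

```text
pot [ 0.54307496 -0.04658028  0.148     ]
lid [0.53442664 0.15182074 0.012     ]
knob [0.53407289 0.14889186 0.044     ]
tcp [ 0.2159 -0.6391  0.2257] [ 179.9152   -0.0098 -161.3361] j [-54.8252  20.587    0.6391  -0.0157 -70.1362 -16.5056] F [-0.586   0.3263 -0.0158] t 0.1
d [-0.1402  0.1524 -0.1041] |d| 0.23174153066801859 rv [ 0.0838 -0.0168  9.4639]
tcp [ 0.2159 -0.6391  0.2257] [ 179.9152   -0.0098 -161.3361] j [-54.8252  20.587    0.6391  -0.0157 -70.1362 -16.5056] F [-0.586   0.3263 -0.0158] t 0.1
d [-0.5552  0.6463  0.1066] |d| 0.8586375066367508 rv [ 0.0838 -0.0168  9.4639]
```

The manual's scale: shifts go in shares of 0.8 m and turns go in shares of 180 degrees. Converting my numbers, 0.28 m / 0.8 = 0.35, 0.25 m / 0.8 = 0.3125, 9.46 degrees / 180 = 0.0526.

Call:
drive_effector --segments '[[[0, 0, -0.05, 0, 0, 0], [0, 0, -0.1, 0, 0, 0], [0, 0, -0.125, 0, 0, 0], [-0.0375, 0.0438, -0.125, 0, 0, 0.0526], [-0.0688, 0.0813, -0.125, 0, 0, 0.0526], [-0.1, 0.1188, -0.125, 0, 0, 0.0526], [-0.1375, 0.1625, -0.125, 0, 0, 0.0526], [-0.175, 0.2, -0.125, 0, 0, 0.0526], [-0.2063, 0.2375, -0.125, 0, 0, 0.0526], [-0.2375, 0.275, -0.125, 0, 0, 0.0526], [-0.2688, 0.3125, -0.125, 0, 0, 0.0526], [-0.3, 0.35, -0.125, 0, 0, 0.0526]]]' --finger_gap 0.055

```text
time_s: 1.1
tcp_pos: [0.3537, -0.2954, 0.3264]
eef_rot: [180.0, 0.0, -170.8]
contact_force: [1.3, 0.6, 0.6]
gripper_width: 0.0547
gripper_force: 0.0
```

```bash
python3 to.py .5345 .151 .32 180 0 -170.8
```

```text
tcp [ 0.3537 -0.2954  0.3264] [ 179.9896    0.0067 -170.7984] j [-15.2863  -3.3035 -15.1147  -0.0125 -78.187  -65.5095] F [1.2986 0.6321 0.6442] t 1.1
d [-0.2498  0.4118  0.0065] |d| 0.4816811756248998 rv [0.0104 0.0067 0.0016]
```

Scaled: 0.412 m / 0.8 = 0.515, 0.372 m / 0.8 = 0.465.

Call:
drive_effector --segments '[[[-0.025, 0.0425, 0, 0, 0, 0], [-0.05, 0.085, 0, 0, 0, 0], [-0.075, 0.1275, 0, 0, 0, 0], [-0.1, 0.17, 0, 0, 0, 0], [-0.125, 0.2125, 0, 0, 0, 0], [-0.1513, 0.25, 0, 0, 0, 0], [-0.1775, 0.2925, 0, 0, 0, 0], [-0.2038, 0.335, 0, 0, 0, 0], [-0.23, 0.3775, 0, 0, 0, 0], [-0.2563, 0.42, 0, 0, 0, 0], [-0.2825, 0.465, 0, 0, 0, 0], [-0.3125, 0.515, 0, 0, 0, 0]]]'

```text
time_s: 2.1
tcp_pos: [0.5328, 0.1467, 0.3264]
eef_rot: [180.0, -0.0, -170.8]
contact_force: [1.7, -0.5, 0.5]
gripper_width: 0.0552
gripper_force: 0.0
```

Call:
drive_effector --segments '[[[0, 0, 0.05, 0, 0, 0], [0, 0, 0.1, 0, 0, 0], [0, 0, 0.15, 0, 0, 0], [0, 0, 0.2, 0, 0, 0], [0, 0, 0.25, 0, 0, 0], [0, 0, 0.2875, 0, 0, 0], [0, 0, 0.2875, 0, 0, 0]]]'

```text
time_s: 2.68
tcp_pos: [0.5287, 0.1425, 0.0902]
eef_rot: [-179.8, -0.6, -170.9]
contact_force: [-1.0, 0.1, -0.0]
gripper_width: 0.0551
gripper_force: 0.0
```

```bash
python3 to.py .5345 .151 .022 180 0 -170.8; python3 look.py scene s2 >/dev/null; python3 - <<'E'
import cv2
cv2.imwrite('pics/c2.png',cv2.resize(cv2.imread('pics/s2.png')[130:300,190:400],None,fx=3.5,fy=3.5,interpolation=2))
E
```

```text
tcp [0.5287 0.1425 0.0902] [-179.8018   -0.6017 -170.8755] j [  35.5211   16.4416  -25.0673   -0.119   -49.1182 -116.3171] F [-0.9937  0.144  -0.0349] t 2.6833
d [-0.0078  0.0077  0.0681] |d| 0.06901902952287535 rv [-0.1978 -0.6019 -0.0744]
```

View pics/c2.png

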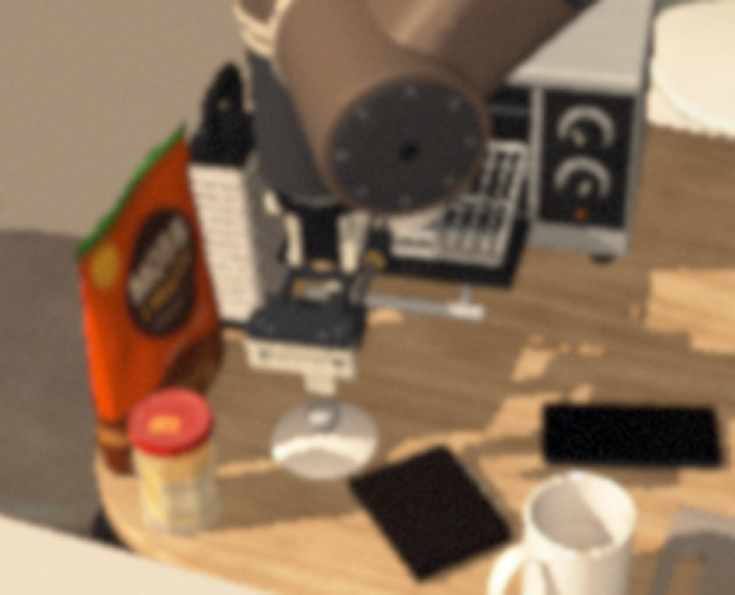

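The gripper is over the lid knob (crop 322,415), fingers straddling it in the view direction. Let it settle, then descend.

Call:
drive_effector --segments '[[[0, 0, 0, 0, 0, 0], [0, 0, 0, 0, 0, 0], [0, 0, 0, 0, 0, 0]]]'

```text
time_s: 2.98
tcp_pos: [0.5342, 0.1455, 0.099]
eef_rot: [179.9, 0.2, -170.8]
contact_force: [-0.6, 0.7, 0.6]
gripper_width: 0.055
gripper_force: 0.0
```

```bash
python3 to.py .5345 .151 .022 180 0 -170.8
```

```text
tcp [0.5342 0.1455 0.099 ] [ 179.9118    0.2203 -170.7798] j [  35.5185   15.883   -24.5147    0.0244  -49.3657 -116.314 ] F [-0.644  0.722  0.599] t 2.9833
d [-0.0009  0.0053  0.077 ] |d| 0.07719968362823741 rv [0.0882 0.2203 0.0203]
```

Scaled: 0.076 m / 0.8 = 0.095, 0.005 m / 0.8 = 0.0063.

Call:
drive_effector --segments '[[[0, 0.0063, 0.025, 0, 0, 0], [0, 0.0063, 0.05, 0, 0, 0], [0, 0.0063, 0.0688, 0, 0, 0], [0, 0.0063, 0.0825, 0, 0, 0], [0, 0.0063, 0.0925, 0, 0, 0], [0, 0.0063, 0.095, 0, 0, 0], [0, 0.0063, 0.095, 0, 0, 0], [0, 0.0063, 0.095, 0, 0, 0]]]'

```text
time_s: 3.65
tcp_pos: [0.5327, 0.15, 0.0216]
eef_rot: [180.0, 0.1, -170.8]
contact_force: [0.2, -0.3, -0.2]
gripper_width: 0.0548
gripper_force: 0.0
```

Call:
drive_effector --segments '[[[0, 0, 0, 0, 0, 0], [0, 0, 0, 0, 0, 0], [0, 0, 0, 0, 0, 0], [0, 0, 0, 0, 0, 0], [0, 0, 0, 0, 0, 0], [0, 0, 0, 0, 0, 0]]]' --finger_gap 0 --squeeze 25

```text
time_s: 4.15
tcp_pos: [0.5322, 0.1498, 0.0208]
eef_rot: [180.0, 0.0, -170.8]
contact_force: [0.5, 1.0, 2.0]
gripper_width: 0.0253
gripper_force: 25.0
```

Scaled: -0.21 m / 0.8 = -0.2625, -0.19 m / 0.8 = -0.2375.

Call:
drive_effector --segments '[[[0, 0, -0.0125, 0, 0, 0], [0, 0, -0.0313, 0, 0, 0], [0, 0, -0.0625, 0, 0, 0], [0, 0, -0.1063, 0, 0, 0], [0, 0, -0.15, 0, 0, 0], [0, 0, -0.1938, 0, 0, 0], [0, 0, -0.2375, 0, 0, 0], [0, 0, -0.2625, 0, 0, 0], [0, 0, -0.2625, 0, 0, 0], [0, 0, -0.2625, 0, 0, 0]]]'

```text
time_s: 4.98
tcp_pos: [0.5321, 0.1498, 0.2322]
eef_rot: [179.9, 0.1, -170.8]
contact_force: [0.2, -0.2, -2.7]
gripper_width: 0.0251
gripper_force: 25.0
```

```bash
python3 to.py .543 -.0462 .23 180 0 -170.8; python3 look.py scene s3 >/dev/null;python3 look.py top t3 >/dev/null; python3 - <<'E'
import cv2,numpy as np
I=lambda n,a:cv2.resize(cv2.imread(f'pics/{n}.png')[a[0]:a[0]+150,a[1]:a[1]+200],(400,300),interpolation=2)
cv2.imwrite('pics/c3.png',np.hstack([I('s3',(130,200)),I('t3',(110,190))]))
E
```

```text
tcp [0.5321 0.1498 0.2322] [ 179.9145    0.1342 -170.8   ] j [  36.0135    8.749   -14.5173   -0.0172  -66.5755 -116.8066] F [ 0.15   -0.1908 -2.693 ] t 4.9833
d [ 0.0205 -0.1952  0.0018] |d| 0.19628221180967134 rv [0.0855 0.1342 0.0001]
```

View pics/c3.png

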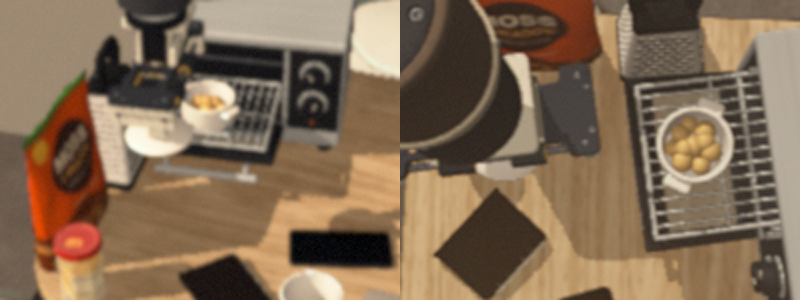

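The lid hangs level from the knob (left crop 160,135). Checking its axis against the TCP.

```bash
python3 - <<'E'
from cloud import *
np.set_printoptions(precision=4,suppress=True)
for tag in ('s3','t3'):
  W,F=load(tag)
  k=(np.hypot(W[...,0]-.533,W[...,1]-.151)<.05)&(W[...,2]>.208)&(W[...,2]<.232)
  q=W[k]; print(tag,len(q),q.min(0),q.max(0))
  f=lambda c:np.maximum(np.hypot(q[:,0]-c[0],q[:,1]-c[1])-.0445,0)
  # edge arc: outermost point per azimuth bin
  c=np.array([.533,.151])
  for _ in range(5):
    az=np.arctan2(q[:,1]-c[1],q[:,0]-c[0]); rr=np.hypot(q[:,0]-c[0],q[:,1]-c[1]); E=[]
    for b in np.arange(-np.pi,np.pi,.15):
      i=np.where((az>=b)&(az<b+.15))[0]
      if len(i): 
        j=i[np.argmax(rr[i])]
        if rr[j]>.036:E.append(q[j])
    E=np.array(E); c=least_squares(lambda p:np.hypot(E[:,0]-p[0],E[:,1]-p[1])-.0435,c,loss='soft_l1',f_scale=.002).x
  print(c,len(E))
  az=np.degrees(np.arctan2(E[:,1]-c[1],E[:,0]-c[0])); print(az.round()); print(np.hypot(*(E[:,:2]-c).T))
  print('plane', np.polyfit(E[:,0],E[:,2],1)[0],np.polyfit(E[:,1],E[:,2],1)[0])
E
```

```text
s3 375 [0.4927 0.1111 0.2161] [0.5799 0.1967 0.2316]
[0.5357 0.1528] 32
[-172. -165. -160. -148. -139. -135. -125. -120. -109. -100.   -2.    3.
   16.   22.   30.   40.   50.   58.   61.   76.   83.   93.   96.  107.
  121.  127.  138.  141.  149.  161.  164.  173.]
[0.0434 0.0426 0.0423 0.043  0.0393 0.0431 0.0442 0.0407 0.0442 0.0397
 0.043  0.0443 0.0417 0.0413 0.0417 0.043  0.0427 0.0433 0.0421 0.0422
 0.0443 0.0439 0.0419 0.0438 0.0425 0.0442 0.0436 0.0441 0.0446 0.0421
 0.0435 0.0423]
plane -0.017749967708553145 -0.01685918409024199
t3 190 [0.4923 0.1056 0.2188] [0.5279 0.1737 0.2287]
[0.535  0.1483] 12
[-173. -164. -155. -150. -140. -136.  -99.  145.  148.  160.  165.  173.]
[0.0427 0.0436 0.0437 0.0435 0.0437 0.0438 0.0434 0.0433 0.0438 0.0436
 0.0441 0.0429]
plane 0.023236755938927985 0.020889863296170978
```

```bash
python3 to.py .539 -.0452 .22 180 0 -170.8
```

```text
tcp [0.5311 0.1492 0.2297] [-179.9899   -0.0963 -170.8107] j [  36.0127    8.8944  -14.6644   -0.0376  -66.5317 -116.8084] F [-1.0943  0.3109 -0.9818] t 5.0833
d [ 0.0232 -0.1932  0.0098] |d| 0.19481282925959775 rv [-0.0101 -0.0963 -0.0107]
```

Scaled: -0.1935 m / 0.8 = -0.2419, -0.191 m / 0.8 = -0.2388.

Call:
drive_effector --segments '[[[0.0025, -0.0188, 0, 0, 0, 0], [0.005, -0.0438, 0, 0, 0, 0], [0.01, -0.075, 0.0025, 0, 0, 0], [0.015, -0.1063, 0.005, 0, 0, 0], [0.02, -0.1375, 0.0075, 0, 0, 0], [0.025, -0.1688, 0.01, 0, 0, 0], [0.03, -0.2, 0.0125, 0, 0, 0], [0.0304, -0.225, 0.015, 0, 0, 0], [0.0304, -0.2388, 0.015, 0, 0, 0], [0.0304, -0.2419, 0.015, 0, 0, 0], [0.0304, -0.2419, 0.015, 0, 0, 0], [0.0304, -0.2419, 0.015, 0, 0, 0]]]'

```text
time_s: 6.08
tcp_pos: [0.5387, -0.0451, 0.218]
eef_rot: [180.0, -0.1, -170.8]
contact_force: [-0.3, 0.9, -1.2]
gripper_width: 0.0258
gripper_force: 25.0
```

```bash
python3 to.py .539 -.0452 .19 180 0 -170.8
```

```text
tcp [ 0.5387 -0.0451  0.218 ] [ 179.9969   -0.0596 -170.811 ] j [ 15.9847   8.2866 -16.997   -0.0112 -64.7751 -96.7909] F [-0.3415  0.8861 -1.1592] t 6.0833
d [-0.0003 -0.0001  0.028 ] |d| 0.028041699198640413 rv [ 0.0031 -0.0596 -0.011 ]
```

Scaled: 0.037 m / 0.8 = 0.0463, 0.03 m / 0.8 = 0.0375.

Call:
drive_effector --segments '[[[0, 0, 0.0188, 0, 0, 0], [0, 0, 0.0375, 0, 0, 0], [0, 0, 0.0463, 0, 0, 0], [0, 0, 0.0463, 0, 0, 0], [0, 0, 0.0463, 0, 0, 0]]]'

```text
time_s: 6.5
tcp_pos: [0.539, -0.0448, 0.1817]
eef_rot: [-180.0, -0.0, -170.7]
contact_force: [-0.3, -0.1, -0.5]
gripper_width: 0.0258
gripper_force: 25.0
```

```bash
python3 look.py scene s4 >/dev/null;python3 look.py top t4 >/dev/null; python3 - <<'E'
import cv2,numpy as np
I=lambda n,a:cv2.resize(cv2.imread(f'pics/{n}.png')[a[0]:a[0]+75,a[1]:a[1]+100],(400,300),interpolation=2)
cv2.imwrite('pics/c4.png',np.hstack([I('s4',(140,255)),I('t4',(145,285))]))
E
```

```text
(no output)
```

View pics/c4.png

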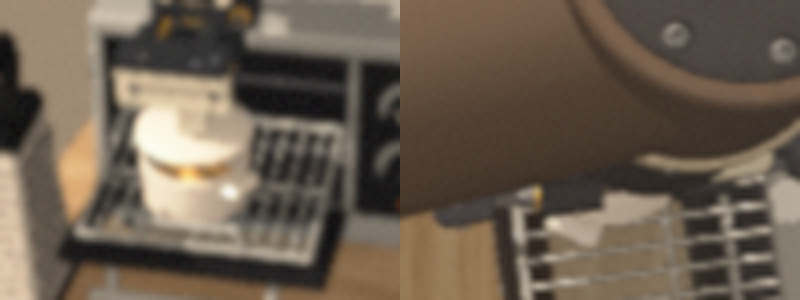

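The scene crop shows the lid (centre ≈193,130) right over the pot's mouth (≈193,170). Lowering slowly.

Scaled: 0.018 m / 0.8 = 0.0225, 0.0165 m / 0.8 = 0.0206.

Call:
drive_effector --segments '[[[0, 0, 0.005, 0, 0, 0], [0, 0, 0.01, 0, 0, 0], [0, 0, 0.0138, 0, 0, 0], [0, 0, 0.0163, 0, 0, 0], [0, 0, 0.0188, 0, 0, 0], [0, 0, 0.0206, 0, 0, 0], [0, 0, 0.0225, 0, 0, 0], [0, 0, 0.0225, 0, 0, 0]]]'

```text
time_s: 7.27
tcp_pos: [0.5388, -0.0453, 0.1633]
eef_rot: [180.0, -0.0, -170.8]
contact_force: [-0.6, -0.3, -2.2]
gripper_width: 0.0255
gripper_force: 25.0
```

Call:
drive_effector --segments '[[[0, 0, 0.0006, 0, 0, 0], [0, 0, 0.0013, 0, 0, 0], [0, 0, 0.0019, 0, 0, 0], [0, 0, 0.0025, 0, 0, 0], [0, 0, 0.0025, 0, 0, 0], [0, 0, 0.0025, 0, 0, 0]]]'

```text
time_s: 7.77
tcp_pos: [0.5391, -0.0453, 0.1621]
eef_rot: [-180.0, 0.0, -170.8]
contact_force: [-1.9, 0.9, 3.7]
gripper_width: 0.0254
gripper_force: 25.0
```

Contact at TCP 0.162, exactly the seated height (0.169 would mean the ring on the rim). Release and back up.

Call:
drive_effector --segments '[[[0, 0, 0, 0, 0, 0], [0, 0, 0, 0, 0, 0], [0, 0, 0, 0, 0, 0], [0, 0, 0, 0, 0, 0], [0, 0, 0, 0, 0, 0]]]' --finger_gap 0.046

```text
time_s: 8.18
tcp_pos: [0.539, -0.0453, 0.1614]
eef_rot: [180.0, -0.0, -170.8]
contact_force: [-0.1, -0.1, 0.2]
gripper_width: 0.0452
gripper_force: 0.0
```

Call:
drive_effector --segments '[[[0, 0, -0.0125, 0, 0, 0], [0, 0, -0.0313, 0, 0, 0], [0, 0, -0.0625, 0, 0, 0], [0, 0, -0.1, 0, 0, 0], [0, 0, -0.1375, 0, 0, 0], [0, 0.0375, -0.1625, 0, 0, 0], [0, 0.075, -0.1625, 0, 0, 0], [0, 0.125, -0.1625, 0, 0, 0], [0, 0.175, -0.1625, 0, 0, 0], [0, 0.225, -0.1625, 0, 0, 0], [0, 0.25, -0.1625, 0, 0, 0], [0, 0.25, -0.1625, 0, 0, 0]]]'

```text
time_s: 9.18
tcp_pos: [0.5064, 0.1556, 0.2923]
eef_rot: [180.0, 0.0, -170.6]
contact_force: [0.4, -0.5, 0.1]
gripper_width: 0.0459
gripper_force: 0.0
```

```bash
python3 look.py scene s5 >/dev/null;python3 look.py top t5 >/dev/null; python3 - <<'E'
import cv2,numpy as np
from cloud import *
I=lambda n,a:cv2.resize(cv2.imread(f'pics/{n}.png')[a[0]:a[0]+75,a[1]:a[1]+100],(400,300),interpolation=2)
cv2.imwrite('pics/c5.png',np.hstack([I('s5',(140,255)),I('t5',(145,285))]))
for t in('s5','t5'):
  W,F=load(t); k=(np.hypot(W[...,0]-.543,W[...,1]+.046)<.05)&(W[...,2]>.143)
  q=W[k]; print(len(q),(q[:,:2].min(0)+q[:,:2].max(0))/2,np.percentile(q[:,2],[5,50,99]))
  q=q[q[:,2]<.172]; print('tilt',np.linalg.lstsq(np.c_[q[:,:2]-[.543,-.046],np.ones(len(q))],q[:,2],rcond=None)[0])
E
python3 to.py .543 .15 .3 180 0 -170.8
```

```text
418 [ 0.53838261 -0.04523417] [0.14524563 0.15682691 0.18797378]
tilt [ 0.05752777 -0.07989979  0.15698217]
1305 [ 0.54282949 -0.04535811] [0.15107244 0.15702161 0.18836831]
tilt [ 0.00649343 -0.00444095  0.15622356]
tcp [0.5068 0.153  0.2922] [ 179.997     0.0231 -170.6705] j [  38.0469    4.5494  -11.5156    0.0088  -73.9133 -118.7198] F [ 0.7586 -0.223   0.1652] t 9.2833
d [-0.0353 -0.0088 -0.0078] |d| 0.03717911836111929 rv [0.003  0.0231 0.1295]
```

View pics/c5.png

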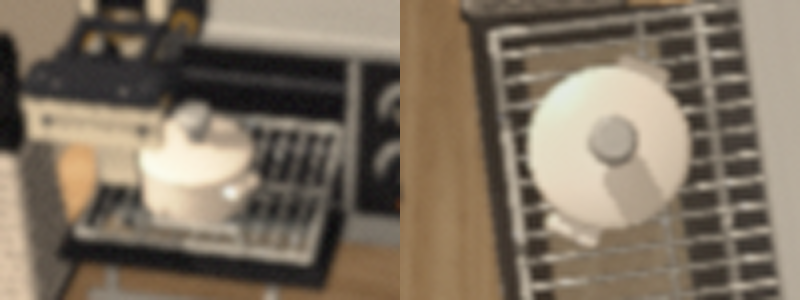

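The lid sits level in the rim (top crop 612,148; tilt < 0.4°, knob top 0.188). Now clearances for the rack push.

```bash
cat >> cloud.py <<'E'
O=np.array([.5206,-.2269]); a=np.array([.159,-.9873]); b=np.array([.9873,.159])
def oven(W): D=W[...,:2]-O; return np.stack([D@a,D@b,W[...,2]],-1)
E
python3 - <<'E'
from cloud import *
np.set_printoptions(precision=3,suppress=True)
for t in('t1','s1'):
  V=oven(load(t)[0]).reshape(-1,3); 
  for lo in np.arange(.06,.26,.03):
    q=V[(V[:,1]>.148-.05)&(V[:,1]<.27)&(V[:,0]<-.115)&(V[:,0]>-.3)&(V[:,2]>lo)&(V[:,2]<lo+.03)]
    if len(q)>5: print(t,'grater z',lo,len(q),np.percentile(q[:,1],[0,3,50]),np.percentile(q[:,0],[3,97]))
  q=V[(V[:,1]>-.15)&(V[:,1]<-.06)&(V[:,0]<-.112)&(V[:,0]>-.14)&(V[:,2]>.03)&(V[:,2]<.21)]
  print('knobs',len(q),np.percentile(q,[2,50,98],axis=0))
V=oven(load('t5')[0]).reshape(-1,3)
q=V[(np.abs(V[:,1]-.0425)<.1)&(V[:,2]>.108)&(V[:,2]<.13)&(V[:,0]<-.215)&(V[:,0]>-.26)]; print('loop',len(q),np.percentile(q,[5,50,95],axis=0))
q=V[(np.abs(V[:,1]-.0425)<.1)&(V[:,2]>.06)&(V[:,2]<.13)&(V[:,0]<-.226)&(V[:,0]>-.27)]; print('doorend',len(q),np.percentile(q,[5,50,95],axis=0))
E
```

```text
t1 grater z 0.06 778 [0.098 0.101 0.133] [-0.289 -0.12 ]
t1 grater z 0.09 690 [0.098 0.101 0.131] [-0.291 -0.126]
t1 grater z 0.12 295 [0.098 0.155 0.172] [-0.297 -0.153]
t1 grater z 0.15 330 [0.17  0.171 0.177] [-0.297 -0.157]
t1 grater z 0.18 545 [0.172 0.176 0.192] [-0.296 -0.158]
t1 grater z 0.21 441 [0.189 0.191 0.199] [-0.295 -0.155]
knobs 196 [[-0.127 -0.12   0.098]
 [-0.123 -0.103  0.171]
 [-0.113 -0.086  0.18 ]]
s1 grater z 0.06 383 [0.098 0.103 0.165] [-0.267 -0.125]
s1 grater z 0.09 394 [0.098 0.102 0.167] [-0.291 -0.142]
s1 grater z 0.12 234 [0.098 0.166 0.181] [-0.292 -0.162]
s1 grater z 0.15 262 [0.171 0.173 0.191] [-0.297 -0.169]
s1 grater z 0.18 264 [0.172 0.179 0.197] [-0.295 -0.163]
s1 grater z 0.21 185 [0.19  0.191 0.202] [-0.295 -0.166]
knobs 250 [[-0.132 -0.123  0.089]
 [-0.126 -0.103  0.147]
 [-0.112 -0.076  0.181]]
loop 86 [[-0.231  0.008  0.119]
 [-0.229  0.042  0.122]
 [-0.226  0.077  0.125]]
doorend 654 [[-0.242 -0.048  0.089]
 [-0.235  0.04   0.095]
 [-0.227  0.131  0.123]]
```

```bash
cat > too.py <<'E'
# too.py ox oy z L : target in oven coords, tool leaning L deg outward, tool y = -oven y
import sys,numpy as np
from scipy.spatial.transform import Rotation as Ro
from to import to,r, cams
from cloud import O,a,b,oven
ox,oy,z,L=map(float,sys.argv[1:5]); c,s=np.cos(np.radians(L)),np.sin(np.radians(L))
x=np.r_[a*c,s]; y=np.r_[-b,0]; R=np.c_[x,y,np.cross(x,y)]
print('oven tcp',oven(r.get_state()['tcp_pos']))
to(np.r_[O+ox*a+oy*b,z],Ro.from_matrix(R).as_euler('xyz',degrees=True))
E
python3 too.py -.31 .03 .30 0; python3 too.py -.31 .03 .30 50
```

```text
oven tcp [-0.3773  0.0467  0.2922]
tcp [0.5068 0.153  0.2922] [ 179.997     0.0231 -170.6705] j [  38.0469    4.5494  -11.5156    0.0088  -73.9133 -118.7198] F [ 0.7586 -0.223   0.1652] t 9.2833
d [ 0.017  -0.0672 -0.0078] |d| 0.06972763782579139 rv [ -0.0157   0.0205 -89.8191]
oven tcp [-0.3773  0.0467  0.2922]
tcp [0.5068 0.153  0.2922] [ 179.997     0.0231 -170.6705] j [  38.0469    4.5494  -11.5156    0.0088  -73.9133 -118.7198] F [ 0.7586 -0.223   0.1652] t 9.2833
d [ 0.017  -0.0672 -0.0078] |d| 0.06972763782579139 rv [ 38.949   39.1059 -83.5658]
```

Scaled: -0.067 m / 0.8 = -0.0838, -0.06 m / 0.8 = -0.075, -85.2 degrees / 180 = -0.4733.

Call:
drive_effector --segments '[[[0, 0, 0, 0, 0, -0.0394], [0.0063, -0.0125, 0, 0, 0, -0.0789], [0.0125, -0.025, 0, 0, 0, -0.1183], [0.0188, -0.0375, 0, 0, 0, -0.1578], [0.0213, -0.05, 0, 0, 0, -0.1972], [0.0213, -0.0625, 0, 0, 0, -0.2367], [0.0213, -0.075, 0, 0, 0, -0.2761], [0.0213, -0.0838, 0, 0, 0, -0.3156], [0.0213, -0.0838, 0, 0, 0, -0.355], [0.0213, -0.0838, 0, 0, 0, -0.3944], [0.0213, -0.0838, 0, 0, 0, -0.4339], [0.0213, -0.0838, 0, 0, 0, -0.4733]]]' --finger_gap 0 --squeeze 10

```text
time_s: 10.28
tcp_pos: [0.5009, 0.0819, 0.292]
eef_rot: [-180.0, -0.0, -85.3]
contact_force: [0.3, 0.5, -0.4]
gripper_width: 0.0007
gripper_force: 0.0
```

```bash
python3 too.py -.31 .03 .30 50
```

```text
oven tcp [-0.308   0.0297  0.292 ]
tcp [0.5009 0.0819 0.292 ] [-179.9849   -0.004   -85.3365] j [ 31.4974   2.3623 -13.9026   0.0108 -73.7234 -26.8369] F [ 0.3351  0.5362 -0.4081] t 10.2833
d [-0.002  -0.0002 -0.008 ] |d| 0.008212753267805217 rv [ 1.943  49.9686 -4.2033]
```

The manual's scale: shifts go in shares of 0.8 m and turns go in shares of 180 degrees. Converting my numbers, -0.008 m / 0.8 = -0.01, 50 degrees / 180 = 0.2778.

Call:
drive_effector --segments '[[[0, 0, -0.01, 0.0014, 0.0344, -0.0028], [0, 0, -0.01, 0.0028, 0.0694, -0.0056], [0, 0, -0.01, 0.0042, 0.1039, -0.0089], [0, 0, -0.01, 0.0056, 0.1389, -0.0117], [0, 0, -0.01, 0.0067, 0.1733, -0.0144], [0, 0, -0.01, 0.0083, 0.2083, -0.0172], [0, 0, -0.01, 0.0094, 0.2428, -0.0206], [0, 0, -0.01, 0.0108, 0.2778, -0.0233], [0, 0, -0.01, 0.0108, 0.2778, -0.0233], [0, 0, -0.01, 0.0108, 0.2778, -0.0233], [0, 0, -0.01, 0.0108, 0.2778, -0.0233]]]'

```text
time_s: 11.2
tcp_pos: [0.5011, 0.0829, 0.2998]
eef_rot: [180.0, -49.9, -81.2]
contact_force: [1.2, -0.1, 1.0]
gripper_width: 0.0008
gripper_force: 0.0
```

```bash
python3 too.py -.29 .03 .15 50;  python3 too.py -.26 .03 .108 50
```

```text
oven tcp [-0.309   0.03    0.2998]
tcp [0.5011 0.0829 0.2998] [179.9852 -49.9196 -81.1675] j [ 54.9947  14.7454 -27.6325  32.0019 -88.5018 -59.2142] F [ 1.1764 -0.0528  0.9995] t 11.2
d [-0.1024 -0.0001  0.1109] |d| 0.15098690285308272 rv [ 0.2569  0.0798 -0.2034]
oven tcp [-0.309   0.03    0.2998]
tcp [0.5011 0.0829 0.2998] [179.9852 -49.9196 -81.1675] j [ 54.9947  14.7454 -27.6325  32.0019 -88.5018 -59.2142] F [ 1.1764 -0.0528  0.9995] t 11.2
d [-0.1152 -0.0003  0.1609] |d| 0.19794172483937128 rv [ 0.2569  0.0798 -0.2034]
```

Scaled: 0.161 m / 0.8 = 0.2013, 0.16 m / 0.8 = 0.2.

Call:
drive_effector --segments '[[[-0.0313, 0, 0.035, 0, 0, 0], [-0.0625, 0, 0.07, 0, 0, 0], [-0.095, 0, 0.1038, 0, 0, 0], [-0.1275, 0, 0.1388, 0, 0, 0], [-0.1325, 0, 0.1625, 0, 0, 0], [-0.1375, 0, 0.185, 0, 0, 0], [-0.1438, 0, 0.2, 0, 0, 0], [-0.1438, 0, 0.2013, 0, 0, 0], [-0.1438, 0, 0.2013, 0, 0, 0], [-0.1438, 0, 0.2013, 0, 0, 0]]]'

```text
time_s: 12.03
tcp_pos: [0.5093, 0.0347, 0.1092]
eef_rot: [-179.8, -49.9, -81.3]
contact_force: [-0.4, 0.4, 0.6]
gripper_width: 0.0004
gripper_force: 0.0
```

```bash
python3 too.py -.235 .03 .108 50; python3 too.py -.0925 .03 .108 50; python3 look.py scene s6 >/dev/null;python3 look.py top t6 >/dev/null; python3 - <<'E'
import cv2,numpy as np
I=lambda n,a:cv2.resize(cv2.imread(f'pics/{n}.png')[a[0]:a[0]+105,a[1]:a[1]+140],(400,300),interpolation=2)
cv2.imwrite('pics/c6.png',np.hstack([I('s6',(130,240)),I('t6',(120,240))]))
E
```

```text
oven tcp [-0.2601  0.0304  0.1092]
tcp [0.5093 0.0347 0.1092] [-179.8213  -49.8992  -81.3063] j [ 49.7982  25.8445 -42.8488  39.5526 -65.277  -72.543 ] F [-0.3984  0.3779  0.5763] t 12.0333
d [0.0153 0.0003 0.02  ] |d| 0.02514648029774169 rv [ 0.1696  0.0997 -0.2929]
oven tcp [-0.2601  0.0304  0.1092]
tcp [0.5093 0.0347 0.1092] [-179.8213  -49.8992  -81.3063] j [ 49.7982  25.8445 -42.8488  39.5526 -65.277  -72.543 ] F [-0.3984  0.3779  0.5763] t 12.0333
d [ 0.1071 -0.0005  0.129 ] |d| 0.16762249375894572 rv [ 0.1696  0.0997 -0.2929]
```

View pics/c6.png

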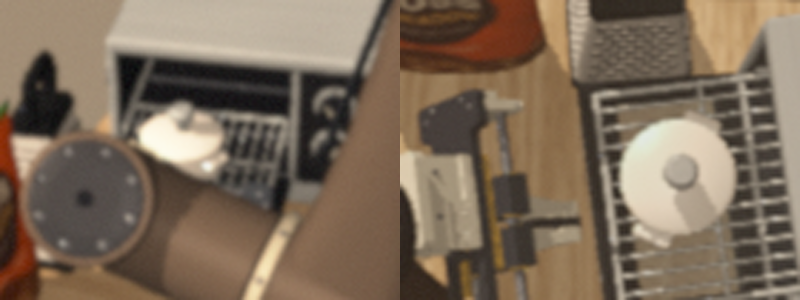

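Fingertips (575,220) face the rack's front loop (598,205), clear of pot and grater. Push slowly in.

Scaled: 0.0518 m / 0.8 = 0.0648, 0.047 m / 0.8 = 0.0588.

Call:
drive_effector --segments '[[[0.005, 0, 0.0063, 0, 0, 0], [0.01, 0, 0.0125, 0, 0, 0], [0.0138, 0, 0.0169, 0, 0, 0], [0.0175, 0, 0.0213, 0, 0, 0], [0.0213, 0, 0.0258, 0, 0, 0], [0.025, 0, 0.0303, 0, 0, 0], [0.0291, 0, 0.0353, 0, 0, 0], [0.0338, 0, 0.0406, 0, 0, 0], [0.0388, 0, 0.0466, 0, 0, 0], [0.0438, 0, 0.0525, 0, 0, 0], [0.0488, 0, 0.0588, 0, 0, 0], [0.0538, 0, 0.0648, 0, 0, 0]]]'

```text
time_s: 13.13
tcp_pos: [0.519, -0.0328, 0.1077]
eef_rot: [180.0, -50.0, -81.1]
contact_force: [-0.8, 1.7, 0.8]
gripper_width: 0.0006
gripper_force: 0.8
```

```bash
python3 too.py -.0925 .03 .108 50;python3 look.py top t7 >/dev/null; python3 - <<'E'
from cloud import *
np.set_printoptions(precision=3,suppress=True)
V=oven(load('t7')[0]).reshape(-1,3)
q=V[(V[:,2]>.172)&(V[:,2]<.2)&(abs(V[:,1]-.05)<.03)&(V[:,0]>-.25)&(V[:,0]<-.06)]; print('knob',np.median(q,0),len(q))
V=oven(load('t5')[0]).reshape(-1,3)
q=V[(V[:,2]>.172)&(V[:,2]<.2)&(abs(V[:,1]-.05)<.03)&(V[:,0]>-.25)&(V[:,0]<-.06)]; print('knob before',np.median(q,0),len(q))
E
```

```text
oven tcp [-0.1919  0.0293  0.1077]
tcp [ 0.519  -0.0328  0.1077] [179.9737 -50.0292 -81.0873] j [ 42.2235  24.0445 -47.9569  46.8978 -61.2628 -72.8574] F [-0.8474  1.7334  0.8066] t 13.1333
d [ 0.0641 -0.0011  0.076 ] |d| 0.0993818981842594 rv [ 0.2071 -0.0298 -0.1516]
knob [-0.231  0.048  0.187] 437
knob before [-0.176  0.05   0.186] 128
```

Scaled: 0.056 m / 0.8 = 0.07, 0.0525 m / 0.8 = 0.0656.

Call:
drive_effector --segments '[[[0.005, 0, 0.006, 0, 0, 0], [0.01, 0, 0.012, 0, 0, 0], [0.015, 0, 0.018, 0, 0, 0], [0.02, 0, 0.024, 0, 0, 0], [0.025, 0, 0.03, 0, 0, 0], [0.03, 0, 0.036, 0, 0, 0], [0.035, 0, 0.0419, 0, 0, 0], [0.04, 0, 0.0479, 0, 0, 0], [0.045, 0, 0.0538, 0, 0, 0], [0.05, 0, 0.0598, 0, 0, 0], [0.055, 0, 0.0656, 0, 0, 0], [0.0588, 0, 0.07, 0, 0, 0]]]'

```text
time_s: 14.18
tcp_pos: [0.5303, -0.1051, 0.1077]
eef_rot: [180.0, -50.0, -81.1]
contact_force: [0.3, 2.3, -0.0]
gripper_width: 0.0004
gripper_force: 0.8
```

```bash
python3 too.py -.0925 .03 .108 50;python3 look.py scene s8 >/dev/null;python3 look.py top t8 >/dev/null; python3 - <<'E'
import cv2,numpy as np
I=lambda n,a:cv2.resize(cv2.imread(f'pics/{n}.png')[a[0]:a[0]+105,a[1]:a[1]+140],(400,300),interpolation=2)
cv2.imwrite('pics/c8.png',np.hstack([I('s8',(120,250)),I('t8',(120,270))]))
E
```

```text
oven tcp [-0.1188  0.0289  0.1077]
tcp [ 0.5303 -0.1051  0.1077] [179.9737 -50.0183 -81.1013] j [ 32.2075  22.4435 -52.1196  56.6113 -57.4153 -73.1173] F [ 0.2569  2.3115 -0.0354] t 14.1833
d [ 0.0171 -0.0012  0.0199] |d| 0.02627517103514449 rv [ 0.2178 -0.0189 -0.1606]
```

View pics/c8.png

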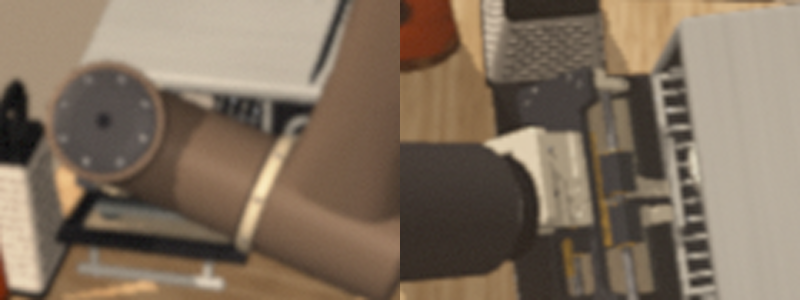

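The pot is inside; the rack edge is still ~25 mm short (top crop column 665, oven front 690). Continue gently.

Scaled: 0.016 m / 0.8 = 0.02, 0.0143 m / 0.8 = 0.0179.

Call:
drive_effector --segments '[[[0.0031, 0, 0.0038, 0, 0, 0], [0.0063, 0, 0.0075, 0, 0, 0], [0.0094, 0, 0.0113, 0, 0, 0], [0.0125, 0, 0.015, 0, 0, 0], [0.015, 0, 0.0179, 0, 0, 0], [0.0169, 0, 0.02, 0, 0, 0], [0.0169, 0, 0.02, 0, 0, 0]]]'

```text
time_s: 14.87
tcp_pos: [0.5336, -0.1239, 0.1074]
eef_rot: [-179.9, -49.9, -81.0]
contact_force: [-13.1, 18.3, 6.9]
gripper_width: 0.0008
gripper_force: 10.3
```

```bash
python3 too.py -.0925 .03 .108 50
```

```text
oven tcp [-0.0996  0.0292  0.1074]
tcp [ 0.5336 -0.1239  0.1074] [-179.948   -49.896   -81.0223] j [ 29.1804  22.0493 -53.0502  59.6738 -56.3023 -73.1748] F [-13.0914  18.2828   6.9113] t 14.8667
d [ 0.005  -0.0008  0.0051] |d| 0.007205851517751055 rv [ 0.0788  0.1033 -0.11  ]
```

Call:
drive_effector --segments '[[[0.0009, 0, 0.001, 0, 0, 0], [0.0018, 0, 0.002, 0, 0, 0], [0.0025, 0, 0.003, 0, 0, 0], [0.0034, 0, 0.004, 0, 0, 0], [0.0043, 0, 0.005, 0, 0, 0], [0.0043, 0, 0.005, 0, 0, 0]]]'

```text
time_s: 15.37
tcp_pos: [0.5344, -0.1247, 0.1072]
eef_rot: [-179.8, -49.7, -80.7]
contact_force: [-54.0, 70.4, 30.8]
gripper_width: 0.0007
gripper_force: 38.9
```

```bash
python3 too.py -.0925 .03 .108 50
```

```text
oven tcp [-0.0987  0.0299  0.1072]
tcp [ 0.5344 -0.1247  0.1072] [-179.7913  -49.6596  -80.731 ] j [ 28.8063  21.8023 -53.3679  60.3992 -55.8474 -73.2013] F [-53.9795  70.3551  30.8414] t 15.3667
d [ 0.0047 -0.      0.0042] |d| 0.006290514278693481 rv [-0.3007  0.3399  0.077 ]
```

Scaled: -0.145 m / 0.8 = -0.1813, -0.03 m / 0.8 = -0.0375.

Call:
drive_effector --segments '[[[-0.0025, 0, -0.003, 0, 0, 0], [-0.0075, 0, -0.0088, 0, 0, 0], [-0.015, 0, -0.0181, 0, 0, 0], [-0.025, 0, -0.03, 0, 0, 0], [-0.0375, 0, -0.045, 0, 0, 0], [-0.0538, 0, -0.065, 0, 0, 0], [-0.0738, 0, -0.0888, 0, 0, 0], [-0.0975, 0, -0.1175, 0, 0, 0], [-0.125, 0, -0.15, 0, 0, 0], [-0.15, 0, -0.1813, 0, 0, 0], [-0.15, 0, -0.1813, 0, 0, 0], [-0.15, 0, -0.1813, 0, 0, 0]]]'

```text
time_s: 16.37
tcp_pos: [0.5056, 0.0576, 0.1088]
eef_rot: [180.0, -50.0, -81.0]
contact_force: [-0.9, -0.6, -0.1]
gripper_width: 0.0001
gripper_force: 0.0
```

```bash
python3 too.py -.30 .03 .3 50; python3 look.py scene s9 >/dev/null;python3 look.py top t9 >/dev/null; python3 - <<'E'
import cv2,numpy as np
from cloud import *
np.set_printoptions(precision=3,suppress=True)
I=lambda n,a:cv2.resize(cv2.imread(f'pics/{n}.png')[a[0]:a[0]+105,a[1]:a[1]+140],(400,300),interpolation=2)
cv2.imwrite('pics/c9.png',np.hstack([I('s9',(120,250)),I('t9',(120,270))]))
V=oven(load('t9')[0]).reshape(-1,3)
for lo,hi in((.098,.108),(.112,.13)):
  q=V[(abs(V[:,1]-.0425)<.09)&(V[:,0]>-.16)&(V[:,0]<-.09)&(V[:,2]>lo)&(V[:,2]<hi)]; print(len(q),np.percentile(q,[2,50,98],axis=0) if len(q) else '')
V=oven(load('s9')[0]).reshape(-1,3)
for lo,hi in((.098,.108),(.112,.13)):
  q=V[(abs(V[:,1]-.0425)<.09)&(V[:,0]>-.16)&(V[:,0]<-.05)&(V[:,2]>lo)&(V[:,2]<hi)]; print('s',len(q),np.percentile(q,[2,50,98],axis=0) if len(q) else '')
E
```

```text
oven tcp [-0.2833  0.0304  0.1088]
tcp [0.5056 0.0576 0.1088] [179.9986 -50.0212 -80.9712] j [ 52.1054  26.6637 -41.069   37.5615 -66.6548 -72.4538] F [-0.9054 -0.648  -0.1365] t 16.3667
d [ 0.1357  0.0005 -0.1357] |d| 0.19192517302422415 rv [ 0.0933 -0.0218 -0.0771]
116 [[-0.094 -0.043  0.1  ]
 [-0.092  0.042  0.104]
 [-0.09   0.128  0.107]]
67 [[-0.094  0.004  0.113]
 [-0.092  0.04   0.123]
 [-0.09   0.08   0.127]]
s 165 [[-0.099 -0.046  0.099]
 [-0.09   0.034  0.103]
 [-0.052  0.131  0.108]]
s 137 [[-0.098  0.01   0.113]
 [-0.078  0.046  0.122]
 [-0.057  0.086  0.13 ]]
```

View pics/c9.png

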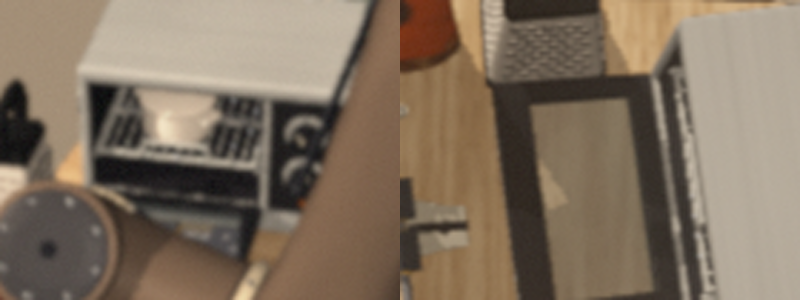

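Rack is in (its front bar at crop column ~660–680, just inside the front), pot upright with lid on. Checking travel numerically, and working out the door approach.

```bash
python3 - <<'E'
from cloud import *
np.set_printoptions(precision=4,suppress=True)
for t,c in(('t5',-.232),('t9',-.092)):
  V=oven(load(t)[0]).reshape(-1,3)
  q=V[(abs(V[:,1]-.0425)<.03)&(V[:,0]>c-.012)&(V[:,0]<c+.014)&(V[:,2]>.113)&(V[:,2]<.13)]; print(t,len(q),np.percentile(q[:,0],[0,10,50,90,100]))
  h,e=np.histogram(q[:,0],bins=np.arange(c-.012,c+.016,.002)); print(h)
for t in('s5','s9'):
  V=oven(load(t)[0]).reshape(-1,3); c=-.176 if t=='s5' else -.036
  q=V[(V[:,2]>.143)&(V[:,2]<.168)&(np.hypot(V[:,0]-c,V[:,1]-.05)<.06)]; print(t,len(q),np.percentile(q,[2,50,98],axis=0))
V=oven(load('t9')[0]).reshape(-1,3)
q=V[(V[:,0]<-.21)&(V[:,0]>-.3)&(abs(V[:,1]-.13)<.02)&(V[:,2]>.02)]; print('door tip',np.percentile(q,[2,50,98],axis=0))
import math
for a_ in(1.38,1.0,.7,.4,.2,0): print(a_,-106-126*math.sin(a_)-44*math.cos(a_),60+126*math.cos(a_)-44*math.sin(a_))
E
```

```text
t5 66 [-0.2315 -0.231  -0.2288 -0.2266 -0.226 ]
[ 0  0  0  0  0  0 20 23 23  0  0  0  0]
t9 60 [-0.0946 -0.0935 -0.0919 -0.0895 -0.0889]
[ 0  0  0  0  2 26 21 11  0  0  0  0  0]
s5 366 [[-0.2196  0.0093  0.1434]
 [-0.195   0.0418  0.1558]
 [-0.1452  0.0836  0.164 ]]
s9 236 [[-0.0829  0.0094  0.1437]
 [-0.0644  0.0484  0.1549]
 [-0.0375  0.0926  0.1612]]
door tip [[-0.243   0.1109  0.0797]
 [-0.2269  0.1275  0.0915]
 [-0.2108  0.1444  0.0967]]
1.38 -238.05774140402204 40.693189407143315
1.0 -235.7986455439931 91.05336720783816
0.7 -220.82448483246654 128.02453735938712
0.4 -195.5933948670169 158.9192781827829
0.2 -174.15526510519234 174.74693825301375
0 -150.0 186.0
```

```bash
python3 - <<'E'
from cloud import *
np.set_printoptions(precision=4,suppress=True)
V=oven(load('t8')[0]).reshape(-1,3)
for y in np.arange(-.10,.15,.02):
  q=V[(V[:,1]>=y)&(V[:,1]<y+.02)&(V[:,0]>-.24)&(V[:,0]<-.1)&(V[:,2]>.128)]
  if len(q): i=np.argsort(-q[:,0])[:6]; print(round(y,2),len(q),'max ox',np.median(q[i],0))
q=V[(V[:,1]>.055)&(V[:,1]<.085)&(V[:,0]>-.13)&(V[:,0]<-.1)&(V[:,2]>.112)&(V[:,2]<.13)]; print('bar',len(q),np.median(q,0) if len(q) else 0)
for t in ('t8','t9'):
  V=oven(load(t)[0]).reshape(-1,3)
  q=V[(V[:,1]>.085)&(V[:,1]<.13)&(V[:,0]>-.13)&(V[:,0]<-.085)&(V[:,2]>.096)&(V[:,2]<.112)]; h,e=np.histogram(q[:,0],bins=np.arange(-.13,-.08,.002)); print(t,h)
E
```

```text
-0.1 157 max ox [-0.1009 -0.0894  0.218 ]
-0.08 206 max ox [-0.1003 -0.0618  0.1979]
-0.06 378 max ox [-0.1003 -0.0578  0.1666]
-0.04 216 max ox [-0.1009 -0.033   0.2169]
-0.02 289 max ox [-0.1006 -0.0084  0.2173]
0.0 515 max ox [-0.1009  0.0099  0.2164]
0.02 504 max ox [-0.1005  0.0304  0.2165]
0.04 466 max ox [-0.1005  0.051   0.2171]
0.06 360 max ox [-0.1007  0.0717  0.2164]
0.08 237 max ox [-0.1002  0.0946  0.2169]
0.1 367 max ox [-0.1009  0.1089  0.2156]
0.12 107 max ox [-0.1003  0.1322  0.1964]
0.14 36 max ox [-0.1019  0.1428  0.2156]
bar 28 [-0.1081  0.0667  0.1221]
t8 [ 0  0  0  0  0  0  0  0  0  2 21 15 11  2  6  4  5  5  4  3  4  4  1  0]
t9 [ 0  0  0  0  0  0  0  0  0  0  0  0  0  0  0  0  0  0 18 15 13  5  0  0]
```

```bash
python3 too.py -.275 .04 .0205 50; python3 too.py -.246 .04 .0195 50
```

```text
oven tcp [-0.2808  0.0293  0.1089]
tcp [0.5049 0.055  0.1089] [179.9055 -50.071  -81.0561] j [ 51.9442  26.6075 -41.2166  37.5661 -66.6402 -72.4578] F [-0.9549 -0.1751 -0.0597] t 16.4667
d [-0.064  -0.0108  0.0612] |d| 0.08921398772581376 rv [ 0.2514 -0.0715 -0.1316]
oven tcp [-0.2808  0.0293  0.1089]
tcp [0.5049 0.055  0.1089] [179.9055 -50.071  -81.0561] j [ 51.9442  26.6075 -41.2166  37.5661 -66.6402 -72.4578] F [-0.9549 -0.1751 -0.0597] t 16.4667
d [-0.0462 -0.011   0.084 ] |d| 0.09652217394037721 rv [ 0.2514 -0.0715 -0.1316]
```

Scaled: -0.064 m / 0.8 = -0.08, 0.061 m / 0.8 = 0.0763.

Call:
drive_effector --segments '[[[-0.0188, -0.0063, 0.0188, 0, 0, 0], [-0.0375, -0.0125, 0.0375, 0, 0, 0], [-0.06, -0.0125, 0.0575, 0, 0, 0], [-0.075, -0.0125, 0.0713, 0, 0, 0], [-0.08, -0.0125, 0.0763, 0, 0, 0], [-0.08, -0.0125, 0.0763, 0, 0, 0], [-0.08, -0.0125, 0.0763, 0, 0, 0]]]'

```text
time_s: 17.05
tcp_pos: [0.5159, 0.0507, 0.0213]
eef_rot: [179.9, -50.1, -81.1]
contact_force: [0.3, -0.3, 0.6]
gripper_width: 0.0005
gripper_force: 0.0
```

Call:
drive_effector --segments '[[[0.0063, 0, 0.0075, 0, 0, 0], [0.0138, 0, 0.0169, 0, 0, 0], [0.0213, 0, 0.0256, 0, 0, 0], [0.0223, 0, 0.0281, 0, 0, 0], [0.0223, 0, 0.0281, 0, 0, 0]]]'

```text
time_s: 17.47
tcp_pos: [0.52, 0.0219, 0.0204]
eef_rot: [180.0, -50.0, -81.2]
contact_force: [-0.2, 0.4, 0.2]
gripper_width: 0.0005
gripper_force: 0.0
```

```bash
python3 too.py -.246 .04 .0443 50; python3 too.py -.2425 .04 .0706 50; python3 too.py -.2245 .04 .106 50
```

```text
oven tcp [-0.2458  0.039   0.0204]
tcp [0.52   0.0219 0.0204] [179.983  -50.0229 -81.1875] j [ 46.2588  34.0303 -46.4799  47.0732 -56.163  -80.9216] F [-0.1741  0.4214  0.2441] t 17.4667
d [ 0.0182 -0.001  -0.0156] |d| 0.023936341207952117 rv [ 0.2746 -0.0234 -0.216 ]
oven tcp [-0.2458  0.039   0.0204]
tcp [0.52   0.0219 0.0204] [179.983  -50.0229 -81.1875] j [ 46.2588  34.0303 -46.4799  47.0732 -56.163  -80.9216] F [-0.1741  0.4214  0.2441] t 17.4667
d [ 0.0406 -0.001  -0.0298] |d| 0.050329073284708765 rv [ 0.2746 -0.0234 -0.216 ]
oven tcp [-0.2458  0.039   0.0204]
tcp [0.52   0.0219 0.0204] [179.983  -50.0229 -81.1875] j [ 46.2588  34.0303 -46.4799  47.0732 -56.163  -80.9216] F [-0.1741  0.4214  0.2441] t 17.4667
d [ 0.0793 -0.0011 -0.0387] |d| 0.08821699021467345 rv [ 0.2746 -0.0234 -0.216 ]
```

Scaled: 0.0406 m / 0.8 = 0.0508, -0.0298 m / 0.8 = -0.0373.

Call:
drive_effector --segments '[[[0.0056, 0, -0.005, 0, 0, 0], [0.0113, 0, -0.0098, 0, 0, 0], [0.017, 0, -0.0146, 0, 0, 0], [0.0228, 0, -0.0195, 0, 0, 0], [0.0284, 0, -0.023, 0, 0, 0], [0.034, 0, -0.0266, 0, 0, 0], [0.0396, 0, -0.0301, 0, 0, 0], [0.0453, 0, -0.0338, 0, 0, 0], [0.0508, 0, -0.0373, 0, 0, 0]]]'

```text
time_s: 18.22
tcp_pos: [0.5211, 0.0231, 0.0697]
eef_rot: [-179.9, -49.7, -81.1]
contact_force: [-12.2, 14.9, -2.8]
gripper_width: 0.0005
gripper_force: 7.5
```

```bash
python3 too.py -.2245 .04 .106 50; python3 too.py -.199 .04 .136 50;  python3 look.py scene s10 >/dev/null; python3 - <<'E'
import cv2
cv2.imwrite('pics/c10.png',cv2.resize(cv2.imread('pics/s10.png')[110:250,220:400],None,fx=3,fy=3,interpolation=2))
E
```

```text
oven tcp [-0.2467  0.0402  0.0697]
tcp [0.5211 0.0231 0.0697] [-179.8794  -49.7297  -81.0649] j [ 47.0941  29.3007 -44.7462  43.6927 -60.5026 -75.6935] F [-12.1582  14.8851  -2.7774] t 18.2167
d [ 0.042   0.0001 -0.0065] |d| 0.042515587615221895 rv [ 0.0427  0.2695 -0.1379]
oven tcp [-0.2467  0.0402  0.0697]
tcp [0.5211 0.0231 0.0697] [-179.8794  -49.7297  -81.0649] j [ 47.0941  29.3007 -44.7462  43.6927 -60.5026 -75.6935] F [-12.1582  14.8851  -2.7774] t 18.2167
d [ 0.0814  0.     -0.0064] |d| 0.08164297993712988 rv [ 0.0427  0.2695 -0.1379]
```

View pics/c10.png

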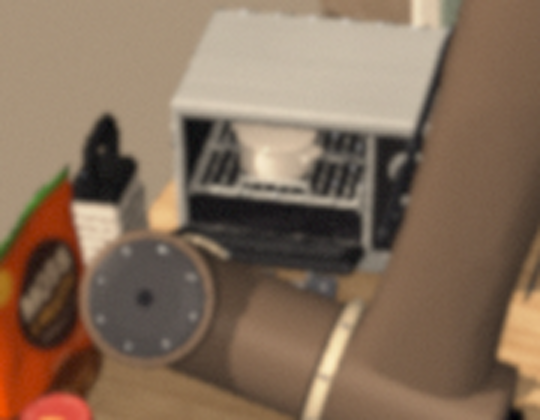

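The scene crop shows the pot on the rack inside and the door's edge at (270,262); the arm hides the handle. Force is mostly horizontal — measure the door angle.

```bash
cat > door.py <<'E'
import sys
from cloud import *
np.set_printoptions(precision=4,suppress=True)
for t in sys.argv[1:]:
  V=oven(load(t)[0]).reshape(-1,3)
  q=V[(V[:,1]>-.055)&(V[:,1]<.14)&(V[:,0]<-.108)&(V[:,0]>-.25)&(V[:,2]>.055)&(V[:,2]<.2)]
  print(t,len(q))
  for y0 in(-.05,.09,.12):
    p=q[(q[:,1]>y0)&(q[:,1]<y0+.02)]
    if len(p)>5: print(y0,[ (round(x,3),np.round(np.percentile(p[(p[:,0]>x)&(p[:,0]<x+.02)][:,2],[10,50,90]),3)) for x in np.arange(-.25,-.11,.02) if ((p[:,0]>x)&(p[:,0]<x+.02)).sum()>2])
E
python3 look.py top t10 >/dev/null; python3 door.py t9 t10 s9 s10
```

```text
t9 4568
-0.05 [(np.float64(-0.25), array([0.091, 0.094, 0.097])), (np.float64(-0.23), array([0.086, 0.091, 0.094])), (np.float64(-0.21), array([0.078, 0.082, 0.087])), (np.float64(-0.19), array([0.072, 0.076, 0.081])), (np.float64(-0.17), array([0.067, 0.071, 0.076])), (np.float64(-0.15), array([0.062, 0.066, 0.071])), (np.float64(-0.13), array([0.06 , 0.064, 0.067])), (np.float64(-0.11), array([0.06 , 0.061, 0.064]))]
0.09 [(np.float64(-0.25), array([0.09 , 0.093, 0.096])), (np.float64(-0.23), array([0.086, 0.091, 0.094])), (np.float64(-0.21), array([0.077, 0.079, 0.082])), (np.float64(-0.19), array([0.071, 0.074, 0.076])), (np.float64(-0.17), array([0.067, 0.069, 0.071])), (np.float64(-0.15), array([0.061, 0.064, 0.066])), (np.float64(-0.13), array([0.06 , 0.063, 0.066])), (np.float64(-0.11), array([0.06 , 0.062, 0.065]))]
0.12 [(np.float64(-0.25), array([0.089, 0.094, 0.097])), (np.float64(-0.23), array([0.087, 0.091, 0.093])), (np.float64(-0.21), array([0.079, 0.083, 0.087])), (np.float64(-0.19), array([0.072, 0.079, 0.082])), (np.float64(-0.17), array([0.068, 0.073, 0.077])), (n
[... 1820 characters left out ...]
 0.06 ]))]
s10 535
-0.05 [(np.float64(-0.25), array([0.118, 0.121, 0.126])), (np.float64(-0.23), array([0.119, 0.124, 0.126])), (np.float64(-0.21), array([0.112, 0.113, 0.115])), (np.float64(-0.19), array([0.101, 0.103, 0.105])), (np.float64(-0.17), array([0.085, 0.087, 0.091])), (np.float64(-0.15), array([0.071, 0.074, 0.081])), (np.float64(-0.13), array([0.067, 0.068, 0.07 ]))]
0.09 [(np.float64(-0.17), array([0.078, 0.081, 0.086])), (np.float64(-0.15), array([0.068, 0.072, 0.076])), (np.float64(-0.13), array([0.065, 0.067, 0.071]))]
0.12 [(np.float64(-0.17), array([0.084, 0.089, 0.095])), (np.float64(-0.15), array([0.074, 0.077, 0.083])), (np.float64(-0.13), array([0.066, 0.068, 0.07 ]))]
```

Door has risen to about 1.1 rad, but the contact is at the very fingertip. Re-seat deeper beneath the handle.

Scaled: 0.0225 m / 0.8 = 0.0281, 0.02 m / 0.8 = 0.025.

Call:
drive_effector --segments '[[[-0.0075, 0, 0.0063, 0, 0, 0], [-0.0169, 0, 0.0141, 0, 0, 0], [-0.0169, 0, 0.0141, 0, 0, 0], [-0.0125, 0, 0.0194, 0, 0, 0], [-0.0075, 0, 0.025, 0, 0, 0], [-0.005, 0, 0.0281, 0, 0, 0], [-0.005, 0, 0.0281, 0, 0, 0], [-0.005, 0, 0.0281, 0, 0, 0]]]'

```text
time_s: 18.98
tcp_pos: [0.5231, 0.005, 0.0529]
eef_rot: [180.0, -50.0, -81.2]
contact_force: [-0.1, -0.8, -0.1]
gripper_width: 0.0009
gripper_force: 0.0
```

```bash
python3 too.py -.234 .04 .0714 50; python3 too.py -.219 .04 .108 50; python3 too.py -.194 .04 .139 50; python3 too.py -.150 .04 .163 50
```

```text
oven tcp [-0.2286  0.0393  0.0529]
tcp [0.5231 0.005  0.0529] [179.9878 -50.0259 -81.1574] j [ 44.8824  30.5401 -46.6674  46.7847 -58.2224 -77.8339] F [-0.076  -0.8248 -0.133 ] t 18.9833
d [ 0.0107 -0.0007 -0.016 ] |d| 0.019265295768239838 rv [ 0.2467 -0.0265 -0.1967]
oven tcp [-0.2286  0.0393  0.0529]
tcp [0.5231 0.005  0.0529] [179.9878 -50.0259 -81.1574] j [ 44.8824  30.5401 -46.6674  46.7847 -58.2224 -77.8339] F [-0.076  -0.8248 -0.133 ] t 18.9833
d [ 0.0483 -0.0008 -0.0281] |d| 0.05589797051471054 rv [ 0.2467 -0.0265 -0.1967]
oven tcp [-0.2286  0.0393  0.0529]
tcp [0.5231 0.005  0.0529] [179.9878 -50.0259 -81.1574] j [ 44.8824  30.5401 -46.6674  46.7847 -58.2224 -77.8339] F [-0.076  -0.8248 -0.133 ] t 18.9833
d [ 0.0882 -0.0009 -0.0288] |d| 0.09275308212136989 rv [ 0.2467 -0.0265 -0.1967]
oven tcp [-0.2286  0.0393  0.0529]
tcp [0.5231 0.005  0.0529] [179.9878 -50.0259 -81.1574] j [ 44.8824  30.5401 -46.6674  46.7847 -58.2224 -77.8339] F [-0.076  -0.8248 -0.133 ] t 18.9833
d [ 0.1348 -0.0011 -0.0105] |d| 0.1352343582581972 rv [ 0.2467 -0.0265 -0.1967]
```

Scaled: 0.0483 m / 0.8 = 0.0604, -0.024 m / 0.8 = -0.03.

Call:
drive_effector --segments '[[[0.005, 0, -0.005, 0, 0, 0], [0.01, 0, -0.01, 0, 0, 0], [0.015, 0, -0.015, 0, 0, 0], [0.0206, 0, -0.0169, 0, 0, 0], [0.0263, 0, -0.0188, 0, 0, 0], [0.0319, 0, -0.0206, 0, 0, 0], [0.0375, 0, -0.0225, 0, 0, 0], [0.0433, 0, -0.0244, 0, 0, 0], [0.049, 0, -0.0263, 0, 0, 0], [0.0548, 0, -0.0281, 0, 0, 0], [0.0604, 0, -0.03, 0, 0, 0]]]'

```text
time_s: 19.9
tcp_pos: [0.5255, -0.0062, 0.1057]
eef_rot: [-179.9, -50.0, -81.1]
contact_force: [2.0, 0.8, -4.8]
gripper_width: 0.0004
gripper_force: 2.0
```

```bash
python3 too.py -.194 .04 .139 50; python3 look.py top t11 >/dev/null; python3 door.py t11
```

```text
oven tcp [-0.2171  0.04    0.1057]
tcp [ 0.5255 -0.0062  0.1057] [-179.9401  -49.9679  -81.1006] j [ 44.4183  25.4558 -45.2692  44.6524 -62.5742 -72.4128] F [ 1.9521  0.7635 -4.7998] t 19.9
d [ 0.0403 -0.0001 -0.0037] |d| 0.04049891740336648 rv [ 0.131   0.0315 -0.1603]
t11 3855
-0.05 [(np.float64(-0.25), array([0.179, 0.182, 0.186])), (np.float64(-0.23), array([0.133, 0.135, 0.137])), (np.float64(-0.21), array([0.162, 0.167, 0.169])), (np.float64(-0.19), array([0.138, 0.153, 0.163])), (np.float64(-0.17), array([0.112, 0.122, 0.135])), (np.float64(-0.15), array([0.085, 0.097, 0.11 ])), (np.float64(-0.13), array([0.069, 0.076, 0.084])), (np.float64(-0.11), array([0.064, 0.065, 0.067]))]
0.09 [(np.float64(-0.23), array([0.133, 0.136, 0.14 ])), (np.float64(-0.21), array([0.145, 0.165, 0.169])), (np.float64(-0.19), array([0.135, 0.153, 0.163])), (np.float64(-0.17), array([0.109, 0.119, 0.129])), (np.float64(-0.15), array([0.086, 0.095, 0.104])), (np.float64(-0.13), array([0.069, 0.076, 0.08 ])), (np.float64(-0.11), array([0.064, 0.064, 0.067]))]
0.12 [(np.float64(-0.25), array([0.179, 0.183, 0.185])), (np.float64(-0.23), array([0.134, 0.136, 0.136])), (np.float64(-0.21), array([0.161, 0.166, 0.169])), (np.float64(-0.19), array([0.14 , 0.153, 0.163])), (np.float64(-0.17), array([0.116, 0.125, 0.138])), (np.float64(-0.15), array([0.09 , 0.1  , 0.113])), (np.float64(-0.13), array([0.072, 0.079, 0.088])), (np.float64(-0.11), array([0.064, 0.065, 0.065]))]
```

Clean push (≈5 N, upward), door at ≈0.7 rad. Continue along the handle's arc.

Call:
drive_effector --segments '[[[0.0075, 0, -0.0013, 0, 0, 0], [0.0156, 0, -0.0025, 0, 0, 0], [0.0244, 0, -0.0025, 0, 0, 0], [0.0325, 0, -0.0025, 0, 0, 0], [0.0406, 0, -0.0019, 0, 0, 0], [0.0488, 0, -0.0013, 0, 0, 0], [0.0556, 0, 0.0006, 0, 0, 0], [0.0625, 0, 0.0025, 0, 0, 0], [0.0688, 0, 0.0044, 0, 0, 0], [0.075, 0, 0.0063, 0, 0, 0], [0.0819, 0, 0.0088, 0, 0, 0], [0.0819, 0, 0.0088, 0, 0, 0]]]'

```text
time_s: 20.95
tcp_pos: [0.5319, -0.0551, 0.1514]
eef_rot: [179.9, -50.1, -81.2]
contact_force: [0.0, -0.5, 0.4]
gripper_width: 0.0006
gripper_force: 0.0
```

```bash
python3 too.py -.147 .04 .164 50; python3 look.py top t12 >/dev/null; python3 door.py t12 | cut -c1-700
```

```text
oven tcp [-0.1678  0.0385  0.1514]
tcp [ 0.5319 -0.0551  0.1514] [179.9429 -50.0681 -81.152 ] j [ 39.3998  20.3921 -46.0149  47.0198 -64.4134 -67.5036] F [ 0.0492 -0.5255  0.402 ] t 20.95
d [ 0.0231 -0.0016  0.0078] |d| 0.02440467497185962 rv [ 0.2875 -0.0686 -0.1931]
t12 1457
-0.05 [(np.float64(-0.19), array([0.179, 0.182, 0.185])), (np.float64(-0.17), array([0.18 , 0.181, 0.183])), (np.float64(-0.15), array([0.195, 0.197, 0.199])), (np.float64(-0.13), array([0.119, 0.177, 0.197]))]
0.09 [(np.float64(-0.19), array([0.179, 0.182, 0.184])), (np.float64(-0.17), array([0.181, 0.183, 0.185])), (np.float64(-0.15), array([0.184, 0.196, 0.199])), (np.float64(-0.13), array([0.081, 0.197, 0.199])), (np.float64(-0.11), array([0.079, 0.08 , 0.081]))]
0.12 [(np.float64(-0.19), array([0.18 , 0.181, 0.182])), (np.float64(-0.15), array([0.195, 0.197, 0.199])), (np.float64(-0.13), array([0.09 , 0.171, 0.197])), (np.float64(-0.11), array([0.08 , 0.08 , 0.087]))]
```

Call:
drive_effector --segments '[[[0.0063, 0, 0.0019, 0, 0, 0], [0.0125, 0, 0.0038, 0, 0, 0], [0.0188, 0, 0.0063, 0, 0, 0], [0.0238, 0, 0.0081, 0, 0, 0], [0.0289, 0, 0.01, 0, 0, 0], [0.0289, 0, 0.01, 0, 0, 0]]]'

```text
time_s: 21.5
tcp_pos: [0.5354, -0.0744, 0.1626]
eef_rot: [180.0, -49.9, -81.1]
contact_force: [-4.3, 6.1, -9.0]
gripper_width: 0.0006
gripper_force: 5.7
```

```bash
python3 too.py -.147 .04 .164 50; python3 look.py top t13 >/dev/null; python3 door.py t13 | cut -c1-700
```

```text
oven tcp [-0.1483  0.0388  0.1626]
tcp [ 0.5354 -0.0744  0.1626] [179.98   -49.8666 -81.1009] j [ 37.0547  18.9329 -46.4351  48.4696 -64.1877 -65.8977] F [-4.324   6.1256 -9.0345] t 21.5
d [ 0.0019 -0.0012  0.0001] |d| 0.0022149356156699095 rv [ 0.211   0.1328 -0.1606]
t13 1634
-0.05 [(np.float64(-0.17), array([0.19 , 0.192, 0.194])), (np.float64(-0.15), array([0.188, 0.192, 0.195])), (np.float64(-0.13), array([0.081, 0.139, 0.199]))]
0.09 [(np.float64(-0.17), array([0.188, 0.191, 0.193])), (np.float64(-0.15), array([0.189, 0.191, 0.193])), (np.float64(-0.13), array([0.082, 0.142, 0.199])), (np.float64(-0.11), array([0.198, 0.199, 0.199]))]
0.12 [(np.float64(-0.15), array([0.19 , 0.19 , 0.191])), (np.float64(-0.13), array([0.096, 0.15 , 0.199])), (np.float64(-0.11), array([0.199, 0.2  , 0.2  ]))]
```

Scaled: 0.0022 m / 0.8 = 0.0028, 0.0016 m / 0.8 = 0.002.

Call:
drive_effector --segments '[[[0.0008, 0, 0.001, 0, 0, 0], [0.0015, 0, 0.002, 0, 0, 0], [0.002, 0, 0.0028, 0, 0, 0], [0.002, 0, 0.0028, 0, 0, 0]]]'

```text
time_s: 21.88
tcp_pos: [0.5366, -0.0751, 0.162]
eef_rot: [-179.9, -49.8, -81.0]
contact_force: [-9.5, 16.3, -7.6]
gripper_width: 0.0006
gripper_force: 8.7
```

```bash
python3 look.py top t14 >/dev/null; python3 - <<'E'
from cloud import *
np.set_printoptions(precision=4,suppress=True)
for t in('t13','t14'):
  V=oven(load(t)[0]).reshape(-1,3)
  for y0,y1 in((-.045,.0),(.08,.13)):
    q=V[(V[:,1]>y0)&(V[:,1]<y1)&(V[:,2]>.182)&(V[:,2]<.196)&(V[:,0]>-.17)&(V[:,0]<-.135)]; print(t,'bar',len(q),np.percentile(q,[2,50,98],axis=0)[:,[0,2]].ravel())
    q=V[(V[:,1]>y0)&(V[:,1]<y1)&(V[:,2]>.196)&(V[:,2]<.206)&(V[:,0]>-.14)&(V[:,0]<-.1)]; print('   edge',len(q),np.percentile(q,[2,50,98],axis=0)[:,[0,2]].ravel())
E
```

```text
t13 bar 119 [-0.1549  0.1876 -0.149   0.1916 -0.1362  0.1953]
   edge 155 [-0.1193  0.1972 -0.1124  0.2005 -0.1053  0.2038]
t13 bar 129 [-0.1549  0.1864 -0.1488  0.1913 -0.1363  0.1946]
   edge 167 [-0.1191  0.1973 -0.1124  0.2003 -0.104   0.2049]
t14 bar 118 [-0.1548  0.1873 -0.1488  0.1912 -0.1361  0.1944]
   edge 156 [-0.1192  0.1969 -0.1126  0.2003 -0.1042  0.204 ]
t14 bar 129 [-0.155   0.1858 -0.1489  0.1916 -0.1364  0.1946]
   edge 169 [-0.119   0.1969 -0.1123  0.2005 -0.1039  0.2048]
```

Door doesn't move further under 20 N; bar at −0.149 (shut is −0.150). Back away from the handle.

Call:
drive_effector --segments '[[[-0.0038, 0, 0, 0, 0, 0], [-0.0088, 0, 0, 0, 0, 0], [-0.015, 0, 0, 0, 0, 0], [-0.0175, 0, -0.0125, 0, 0, 0], [-0.0175, 0, -0.0313, 0, 0, 0], [-0.0175, 0, -0.0625, 0, 0, 0], [-0.0175, 0, -0.1, 0, 0, 0], [-0.0175, 0, -0.1375, 0, 0, 0], [-0.0175, 0, -0.175, 0, 0, 0], [-0.0175, 0, -0.2125, 0, 0, 0], [-0.0175, 0, -0.225, 0, 0, 0], [-0.0175, 0, -0.225, 0, 0, 0]]]'

```text
time_s: 22.93
tcp_pos: [0.514, 0.0708, 0.2698]
eef_rot: [-179.8, -49.9, -81.1]
contact_force: [0.6, -0.6, -0.8]
gripper_width: 0.0004
gripper_force: 0.0
```

```bash
python3 look.py scene s15 >/dev/null;python3 look.py top t15 >/dev/null; python3 - <<'E'
import cv2,numpy as np
from cloud import *
np.set_printoptions(precision=4,suppress=True)
I=lambda n,a:cv2.resize(cv2.imread(f'pics/{n}.png')[a[0]:a[0]+180,a[1]:a[1]+240],(400,300),interpolation=2)
cv2.imwrite('pics/c15.png',np.hstack([I('s15',(110,190)),I('t15',(90,180))]))
V=oven(load('t15')[0]).reshape(-1,3)
q=V[(V[:,1]>-.04)&(V[:,1]<.13)&(V[:,2]>.182)&(V[:,2]<.196)&(V[:,0]>-.17)&(V[:,0]<-.135)]; print('bar',len(q),np.percentile(q,[2,50,98],axis=0)[:,[0,2]].ravel())
W=load('t1')[0],load('t15')[0]
for n,b_ in dict(jar=(190,225,135,168),wallet=(205,265,203,260),mug=(180,230,265,310),pouch=(198,292,98,148),grater=(296,345,98,152)).items():
  for w in W: q=w[b_[2]:b_[3],b_[0]:b_[1]].reshape(-1,3); q=q[(q[:,2]>.012)&(q[:,2]<.25)]; print(n,np.nanmedian(q,0),len(q))
E
```

```text
bar 467 [-0.1551  0.1869 -0.1495  0.1915 -0.1374  0.1947]
jar [0.6107 0.2473 0.0989] 785
jar [0.621  0.26   0.0995] 351
wallet [0.4278 0.1937 0.0179] 1672
wallet [0.4152 0.2108 0.0176] 717
mug [0.2962 0.2526 0.0374] 1441
mug [0.2961 0.2525 0.0375] 1445
pouch [0.6681 0.1537 0.1515] 3438
pouch [0.6705 0.1423 0.1663] 2972
grater [ 0.6625 -0.0073  0.1419] 2065
grater [ 0.6643 -0.0056  0.1521] 1914
```

View pics/c15.png

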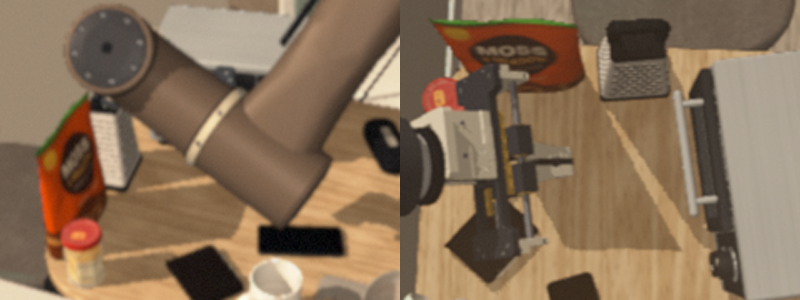

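The door is shut (handle at top crop 690,150), the bystanders look unmoved, and the gripper is clear. Handing in.

```bash
python3 -c "
from plant import r, cams
print(r.close_job())"
```

```text
the job is handed in; nothing more can be done
None
```

I handed the job in at about 23 s: the lid sits level in the pot's rim, the rack is fully in, the door is shut, and the bystanders look unmoved. At the rack's end stop the wrist force briefly reached about 94 N (limit 120 N), apparently through the fingers rather than the gripper's body (limit 40 N).

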